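Leak-test a batch of valve blocks

ROBOT

A 6-joint arm with a two-finger parallel gripper is mounted at the origin on the work surface. World frame = base frame: x ahead of the robot, y to its left, z up, the work surface at z = 0. Lengths are in m, angles in rad, forces in N, time in s.
With the tool pointing down it reaches from about 0.35 to 0.85 m from the base axis. Payload 8.1 kg.
Tool frame: the origin (TCP) lies at the very end of the fingers, on their centre line; the grasp point (between the pads) lies 19 mm behind it; z points along the fingers, y is the direction in which the jaws open and shut (so a half turn about z gives the same grasp; the last joint's range is limited). The gripper opens to 85 mm and grips with 20 to 120 N. Pads are 22 mm wide; open, the fingers measure 114 mm over their backs; the gripper's body (76 mm by 85 mm) begins 54 mm behind the grasp point. The pads swing forward as they close: fully open they stand 13 mm farther back than shut.
Start: joints at [1.067, 0.13, 1.488, -0, 1.523, -0.085], TCP at [0.244, 0.548, 0.231] pointing down, gripper open.
Joint ranges: [-2.96, 2.96], [-0.89, 2.26], [0.02, 2.5], [-1.34, 4.48], [0, 2.73], [-2.66, 2.66]. Speed limits (rad/s): [2.39, 2.39, 2.79, 3.14, 3.14, 3.14].

INTERFACE

Orientations are given as a unit quaternion [x, y, z, w].
In Python, from workcell import manip gives the robot as it stands.
- The arm moves only by the shell command python3 -m inch 'ROWS' [OPENING] [FORCE]. ROWS is JSON, a list of rows, each a list of 2 entries, a list of its own where there are three numbers: the shift along the tool's x, y, z in mm, then the turn, a rotation vector about the tool's x, y, z in degrees. In form: [[[x, y, z], [rx, ry, rz]], ...]. A call has 1 to 8 rows; each row shifts and turns the commanded pose from where the row before left it, along the tool's axes as they then stand; what a row does not reach is not made up. A row lasts 1/12 s, in which the tool goes at most 41.7 mm and 7.16 degrees, less where a joint would pass 70% of its speed; a pose out of reach is approached as far as the arm can. A call is refused whole if a number of a shift passes 41.7 or a number of a turn 7.16, either way. A call with a gripper value outside its range is refused whole. OPENING is the closure in counts, from 0 (fully open) to 255 (shut), set as the call begins (- or left out, the last holds). The fingers move at their own pace and stop on an object; FORCE is the grip in N (left out, the last holds). Time passes only in rows, so rows that do not move let the fingers close. It gives the time, the measured TCP pose, the force and the opening at its end, in the units of the state.
- manip.get_obs(): the state, without advancing time (a new reading comes with each control period).
- manip.snapshot(name): name is "scene" or "side" or "wrist"; returns the picture (420x560x3 uint8, red, green, blue); there is no depth.
- manip.camera_params(name): a dict with "fx", "fy", "cx", "cy" (pixels), "xyz" and "orientation" of the camera in the world. Camera axes: x right, y up, looking along -z (the intrinsics and any distortion apply to the point x, -y, -z); pixel columns grow to the right and rows downward; lengths in m; the calibration is good to about 2 mm. A picture is of the moment at which its call begins: read the wrist's pose just before it. camera_params takes no time and is no camera call; for the wrist camera it gives the pose at the moment of the call.
- manip.sign_off(): hands the job in, once; it reports no verdict.
The state is a dict: "t": time; "joint_pos": joint angles; "joint_velocities": joint speeds; "joint_torque": joint torques, N m; "tool_pos": TCP position; "orientation": TCP orientation; "ft_force": force on the tool from outside, world axes, zero at the start; "moment": the same for the moment, N m; "grip_width": finger opening in m.
Only numpy, scipy, OpenCV 4.12 (cv2) and the standard library are available. Lean on these libraries where they do the work, as an engineer would, in place of code of your own. Each camera call takes 0.05 s, during which the arm holds its last target.

TASK

Lay all the valve blocks from the bench on the deck of the leak-test fixture, lying in its lanes and pointing from jaw to fence, wind the handwheel until the jaw is up against its stops, and then squeeze the air gun's trigger fully for a good second and let it go. Then wind the jaw fully back and move every block into the grey tray, lying flat. Leave the other things on the bench where they are.

Things in the scene. Friction and masses are not known exactly. Their poses are not given: they have to be found in the camera images.
- block0: Loose valve block 1 of four, all alike (two or three are present, the rest absent), 0.26 kg: plain aluminium bar 62 mm long, 40 x 40 mm square, a brass stub (24 mm diameter, 7 mm long) on each end, 76 mm over all. Origin at its centre, 20 mm above what it lies on; x along its length. Either end and any of the four long sides may point any way.
- block1: Loose valve block 2 of four, all alike (two or three are present, the rest absent), 0.26 kg: plain aluminium bar 62 mm long, 40 x 40 mm square, a brass stub (24 mm diameter, 7 mm long) on each end, 76 mm over all. Origin at its centre, 20 mm above what it lies on; x along its length. Either end and any of the four long sides may point any way.
- block2: Loose valve block 3 of four, all alike (two or three are present, the rest absent), 0.26 kg: plain aluminium bar 62 mm long, 40 x 40 mm square, a brass stub (24 mm diameter, 7 mm long) on each end, 76 mm over all. Origin at its centre, 20 mm above what it lies on; x along its length. Either end and any of the four long sides may point any way.
- block3: Loose valve block 4 of four, all alike (two or three are present, the rest absent), 0.26 kg: plain aluminium bar 62 mm long, 40 x 40 mm square, a brass stub (24 mm diameter, 7 mm long) on each end, 76 mm over all. Origin at its centre, 20 mm above what it lies on; x along its length. Either end and any of the four long sides may point any way.
- fixture: The aluminium leak-test fixture, bolted down. Origin on the bench under it; x points from handwheel over jaw to fence, z up. Deck top at z = 12 mm, x -30 to 155, y -140 to 140 mm. Rear fence: bar with its face at x = 125 mm, top at z = 50 mm. The jaw is the bar facing it (top z = 51 mm), the stops two dark blocks near its ends; it pushes blocks home to the fence as it comes.
- lanes (a point): Middle of the deck where the blocks go, on its top (fixture x = 68 mm, y = 0, z = 12 mm), axes as the fixture's. Three lanes along x, centres at y = -80, 0 and 80 mm, parted by two fins 8 mm high and 4 mm thick at y = -40 and 40 mm (fixture x 47 to 122 mm). A block lies on the deck, its length along x, centre at z = 32 mm; held by jaw and fence its centre is at about fixture x = 86 mm.
- jaw (a joint): Travel of the jaw bar towards the fence (m): 0 fully back (face at fixture x = 4.5 mm, 120 mm from the fence), 0.045 against its stops (face 75.5 mm from the fence, so its rubber presses lightly on 76 mm blocks). Driven only by the handwheel, 3.58 mm per radian.
- wheel (a joint): Angle of the handwheel (rad), 0 with the jaw fully back, growing clockwise seen from above, 12.57 (two turns) with the jaw on its stops. Turns with a little friction (0.12 N m, 3 N at the handle) and stays where it is left; hard stops at both ends. Starts between 0 and 2 rad.
- wheel_axis (a point): Point on the handwheel's vertical axis, 88 mm above the bench, level with the middle of its handle. The wheel is a black disc of 110 mm diameter, its upper face 67 mm above the bench; its axis is at fixture x = -95 mm, y = 30 mm.
- wheel_handle (a point): Middle of the upright black handle on the handwheel: 20 mm diameter, from 67 to 109 mm above the bench, 42 mm from the wheel's axis. It spins freely on its own pin, so it can be held in the fingers and led round the circle without turning the hand. At wheel angle 0 it lies on the fixture's -x side of the axis.
- gun: The fixed test-air gun, clamped with its grip standing up. Origin on the bench under it, z up. The grey grip is upright, x from 0 to 26 mm, 24 mm wide in y, z from 60 to 175 mm. The black trigger stands on its -x side.
- gun_squeeze (a point): Point at the middle between the grip and the trigger's outer face, to squeeze: 145 mm above the bench, at gun x = -4 mm, y = 0. Closing line of the squeeze: the gun's x. At rest, grip and trigger measure about 60 mm over both at this height, squeezed about 39 mm.
- trigger (a joint): Angle of the sprung trigger (rad): 0 at rest, 0.28 fully squeezed against the grip. Blade 90 mm long, 8 mm thick and 20 mm wide, hinged at its lower end (gun x = -8 mm, z = 76 mm), at rest leaning 0.30 rad from the grip towards -x. About 10 N at the height of gun_squeeze holds it fully squeezed; it springs back by itself.
- tray: The fixed grey tray for tested blocks, 135 x 270 x 14 mm. Origin on the bench under its centre, length along y. Floor 4 mm above the bench, rim 14 mm high, 4 mm thick; two fins (top 12 mm above the bench, 4 mm thick) across it at y = -43.5 and 43.5 mm make three bays, centres at y = -88, 0 and 88 mm. A block lies flat in a bay (length along x), its centre 24 mm above the bench.
- screwdriver: Bystander: screwdriver lying on the bench, 190 mm long.
- oring: Bystander: black seal ring, 64 mm diameter, 6 mm high.
- fluid: Bystander: bottle, 48 mm diameter, 110 mm high.
- cup: Bystander: white cup, 64 mm diameter, 50 mm high.
- plug: Bystander: steel plug gauge standing on end, 40 mm diameter, 60 mm high.
- coupon: Bystander: dark steel plate, 90 x 50 x 12 mm.
Things that resemble listed ones, but are neither listed nor needed, are in the scene too. Leave any red look-alike of the block3 alone. Leave any orange look-alike of the block1 alone.

How it is judged:
On the way, in this order (a step that is already met when the one before it is completed fails the run):
1. every block lies on the fixture's deck between jaw and fence, pointing from jaw to fence (x of block0 in the frame of fixture between 0.035 and 0.096 m and y of block0 in the frame of fixture between -0.115 and 0.115 m and z of block0 in the frame of fixture between 0.026 and 0.038 m and angle between the x axis of each of block0, block1, block2, block3 and the x axis of fixture, either way round below 0.4 rad and x of block1 in the frame of fixture between 0.035 and 0.096 m and y of block1 in the frame of fixture between -0.115 and 0.115 m and z of block1 in the frame of fixture between 0.026 and 0.038 m and x of block2 in the frame of fixture between 0.035 and 0.096 m and y of block2 in the frame of fixture between -0.115 and 0.115 m and z of block2 in the frame of fixture between 0.026 and 0.038 m and x of block3 in the frame of fixture between 0.035 and 0.096 m and y of block3 in the frame of fixture between -0.115 and 0.115 m and z of block3 in the frame of fixture between 0.026 and 0.038 m), for 0.2 s.
2. the jaw is wound up to its stops with every block held between jaw and fence (x of block0 in the frame of fixture between 0.077 and 0.096 m and y of block0 in the frame of fixture between -0.115 and 0.115 m and z of block0 in the frame of fixture between 0.026 and 0.038 m and angle between the x axis of each of block0, block1, block2, block3 and the x axis of fixture, either way round below 0.12 rad and x of block1 in the frame of fixture between 0.077 and 0.096 m and y of block1 in the frame of fixture between -0.115 and 0.115 m and z of block1 in the frame of fixture between 0.026 and 0.038 m and x of block2 in the frame of fixture between 0.077 and 0.096 m and y of block2 in the frame of fixture between -0.115 and 0.115 m and z of block2 in the frame of fixture between 0.026 and 0.038 m and x of block3 in the frame of fixture between 0.077 and 0.096 m and y of block3 in the frame of fixture between -0.115 and 0.115 m and z of block3 in the frame of fixture between 0.026 and 0.038 m and value of joint jaw above 0.0425 m), for 0.2 s.
3. the trigger is squeezed fully and held for half a second with the blocks held (all of step 2 and value of joint trigger above 0.22 rad), for 0.5 s.
4. the trigger is let go, with the jaw still on its stops (value of joint jaw above 0.0425 m and value of joint trigger below 0.05 rad), for 0.1 s.
5. the jaw is wound fully back (value of joint jaw below 0.005 m), for 0.1 s.
At the end, for the whole second after the job is handed in: Every block present lies flat and at rest on the floor of the tray (centre inside the rim, height within 7 mm of lying on the floor), the jaw is back within 6 mm of its start of travel and the trigger is released (x of block0 in the frame of tray between -0.06 and 0.06 m and y of block0 in the frame of tray between -0.13 and 0.13 m and z of block0 in the frame of tray between 0.018 and 0.031 m and linear speed of each of block0, block1, block2, block3 below 0.02 m/s and x of block1 in the frame of tray between -0.06 and 0.06 m and y of block1 in the frame of tray between -0.13 and 0.13 m and z of block1 in the frame of tray between 0.018 and 0.031 m and x of block2 in the frame of tray between -0.06 and 0.06 m and y of block2 in the frame of tray between -0.13 and 0.13 m and z of block2 in the frame of tray between 0.018 and 0.031 m and x of block3 in the frame of tray between -0.06 and 0.06 m and y of block3 in the frame of tray between -0.13 and 0.13 m and z of block3 in the frame of tray between 0.018 and 0.031 m and value of joint jaw below 0.006 m and value of joint trigger below 0.05 rad); the robot touches nothing.
It fails at once if a bystander is moved more than 5 cm (distance of any of screwdriver, oring, fluid, cup, plug, coupon from where it was at the start of the episode above 0.05 m).
Of block0, block1, block2, block3 only 2 to 3 are there at a start; the rules pass over those that are not, and their reading is None.
At some moment in a run one of block0, block1, block2, block3 may be knocked a few centimetres aside while the robot is not near it.
Once in a run the grip may slacken for a moment while it holds something.
It also fails if it takes over 210 s, if anything falls off the work surface, if the arm or the gripper's body presses on something with over 40 N, if the wrist force passes 120 N, or if a joint passes its speed limit or range.

## Working session

There is one attempt and no reset: what is moved stays moved. The work goes in short steps, Python scripts to look and compute and a shell command to move; the robot and the scene stay as the last step left them, time stands still between calls to the robot, and variables do not carry over. Pictures are saved under pics/ and viewed, and the job is handed in when it is done.

```bash
ls -la; mkdir -p pics; python3 - <<'E'
from workcell import manip
import cv2
o=manip.get_obs();print(o)
for n in("scene","side","wrist"):
    p=manip.camera_params(n);print(n,p)
    im=manip.snapshot(n);cv2.imwrite(f"pics/{n}0.png",im[:,:,::-1])
E
```

```text
total 12
drwxr-xr-x  3 agent agent 4096 Dec  6 13:57 .
drwxr-xr-x 23 root  root  4096 Dec  6 13:57 ..
drwxr-xr-x  2 agent agent 4096 Dec  6 13:57 pics
{'t': 0.0, 'joint_pos': array([ 1.06663382e+00,  1.31198617e-01,  1.48926842e+00,  3.53266802e-05,
        1.52300582e+00, -8.53965128e-02]), 'joint_velocities': array([-0.00028455, -0.00056965,  0.00193454, -0.00136626,  0.00115897,
        0.0005823 ]), 'joint_torque': array([-1.83074953e-03, -5.69413698e+01, -5.00537467e+01, -4.20994129e-04,
        1.53358775e-02,  1.23871686e-05]), 'tool_pos': array([0.2436799 , 0.5476879 , 0.23022803]), 'orientation': array([ 2.07857161e-01,  9.78158738e-01, -8.94428906e-04, -2.90008979e-04]), 'ft_force': array([-0.44349254,  0.52975619, -0.62523695]), 'moment': array([ 0.02978307,  0.00504793, -0.02779273]), 'grip_width': 0.08534332468788731}
scene {'fx': 541.2762675187527, 'fy': 541.2762675187527, 'cx': 274.5916535217579, 'cy': 209.59142967748787, 'xyz': array([ 1.13833662, -0.90076936,  0.90275621]), 'orientation': array([0.43873571, 0.13673832, 0.26961382, 0.84623992])}
side {'fx': 545.5425584501177, 'fy': 545.5425584501177, 'cx': 284.0047929758788, 'cy': 218.93822132949174, 'xyz': array([0.3309586 , 1.06080719, 0.99105115]), 'orientation': array([-0.0313844 ,  0.42117892,  0.90239571, -0.08547114])}
wrist {'fx': 372.00447034395927, 'fy': 372.00447034395927, 'cx': 283.1840074295128, 'cy': 211.6086031405052, 'xyz': array([0.16672777, 0.5822927 , 0.37270196]), 'orientation': array([-0.13782688, -0.08881834,  0.53779273,  0.82697886])}
```

View pics/scene0.png

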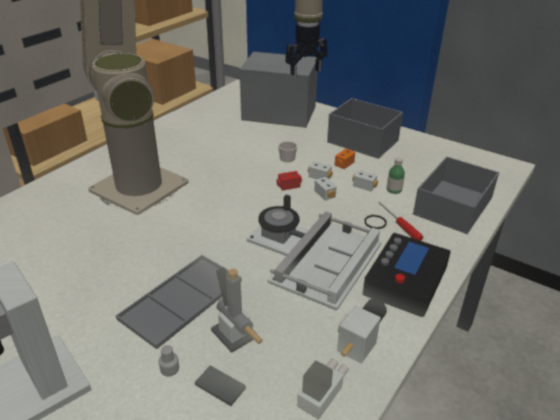

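View pics/side0.png

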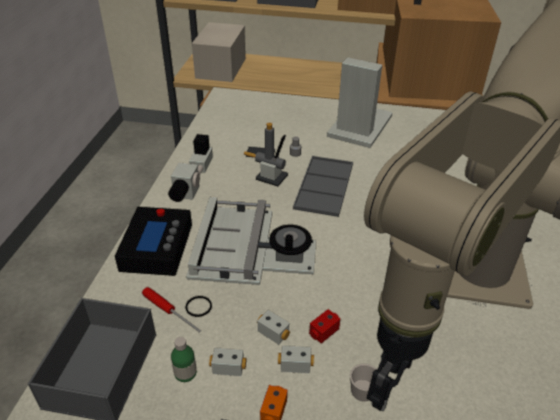

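View pics/wrist0.png

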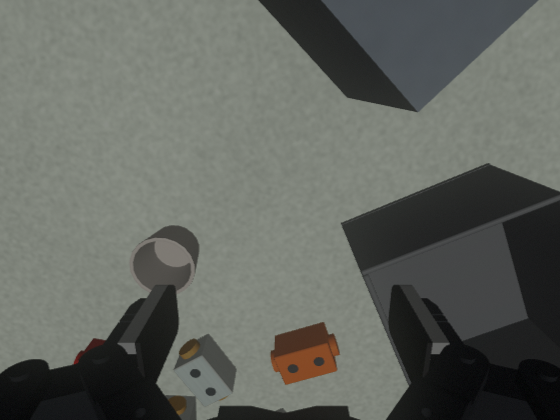

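Candidates (scene pixels): three plain aluminium bars with brass stubs at (320,171), (325,188) and (365,180) are blocks. The red (289,180) and orange (345,158) bars are look-alikes to leave alone. The dark tray is at (178,297), the gun at (233,305), and open bins are at (365,127) and (457,193). I'll check close crops next.

```bash
python3 - <<'E'
import cv2
a=cv2.imread("pics/side0.png")
cv2.imwrite("pics/side_c1.png",cv2.resize(a[300:420,200:360],None,fx=5,fy=5,interpolation=cv2.INTER_CUBIC))
cv2.imwrite("pics/side_c2.png",cv2.resize(a[190:290,180:330],None,fx=5.3,fy=5.3,interpolation=cv2.INTER_CUBIC))
cv2.imwrite("pics/side_c3.png",cv2.resize(a[110:220,230:370],None,fx=5,fy=5,interpolation=cv2.INTER_CUBIC))
b=cv2.imread("pics/scene0.png")
cv2.imwrite("pics/scene_c1.png",cv2.resize(b[140:210,265:395],None,fx=6,fy=6,interpolation=cv2.INTER_CUBIC))
cv2.imwrite("pics/scene_c2.png",cv2.resize(b[190:305,240:390],None,fx=5,fy=5,interpolation=cv2.INTER_CUBIC))
cv2.imwrite("pics/scene_c3.png",cv2.resize(b[250:360,110:280],None,fx=4.7,fy=4.7,interpolation=cv2.INTER_CUBIC))
E
```

```text
(no output)
```

View pics/side_c1.png

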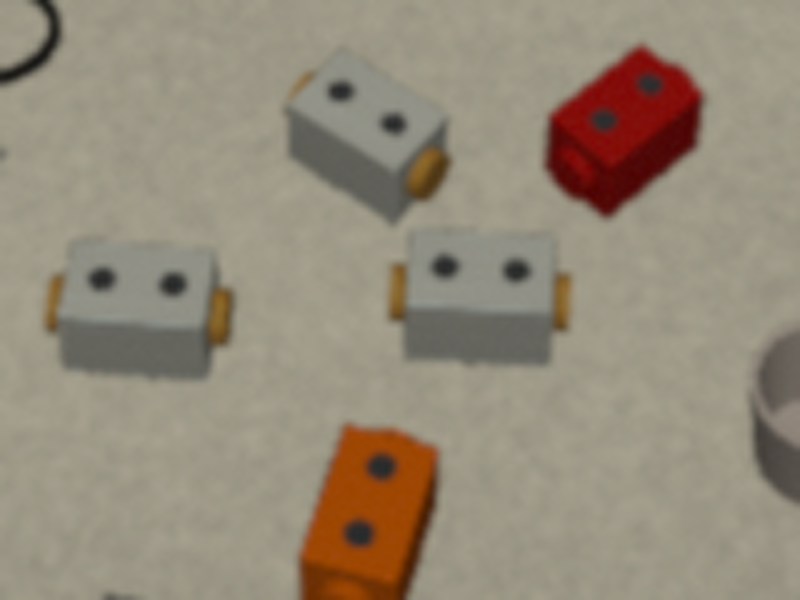

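View pics/side_c2.png

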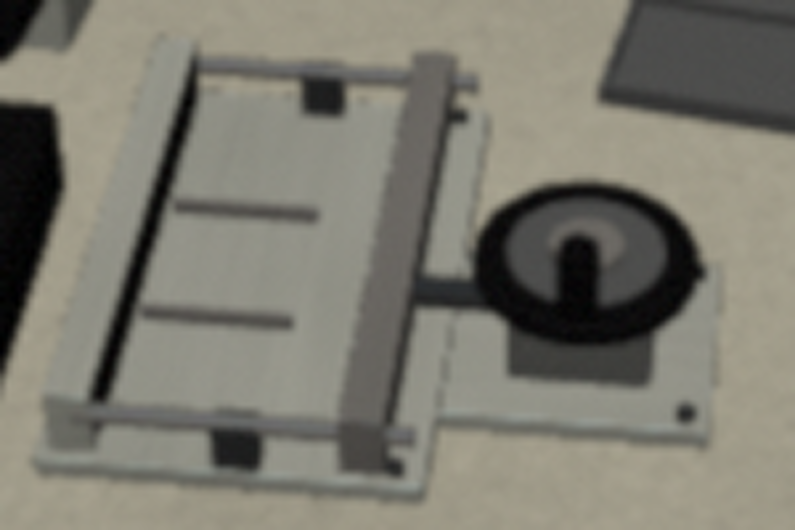

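View pics/side_c3.png

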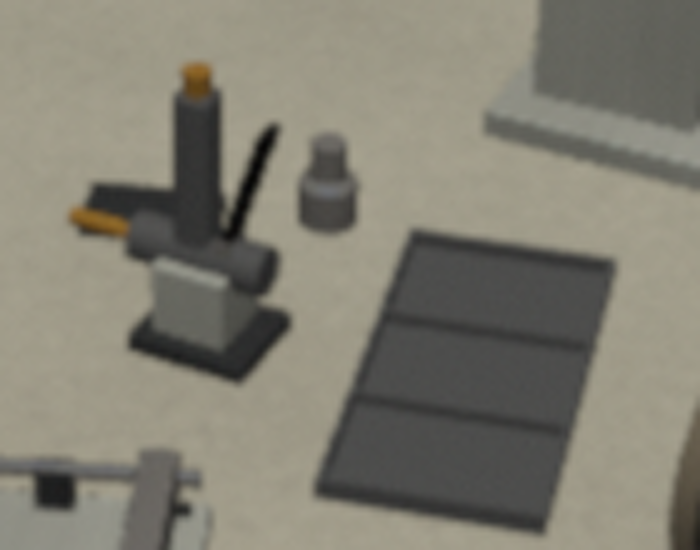

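View pics/scene_c1.png

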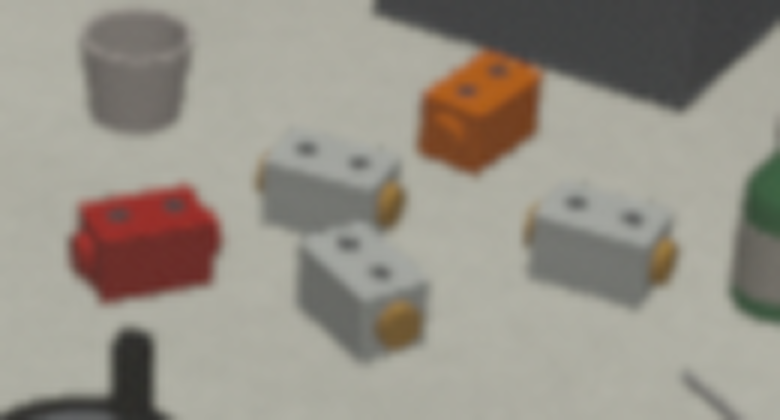

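View pics/scene_c2.png

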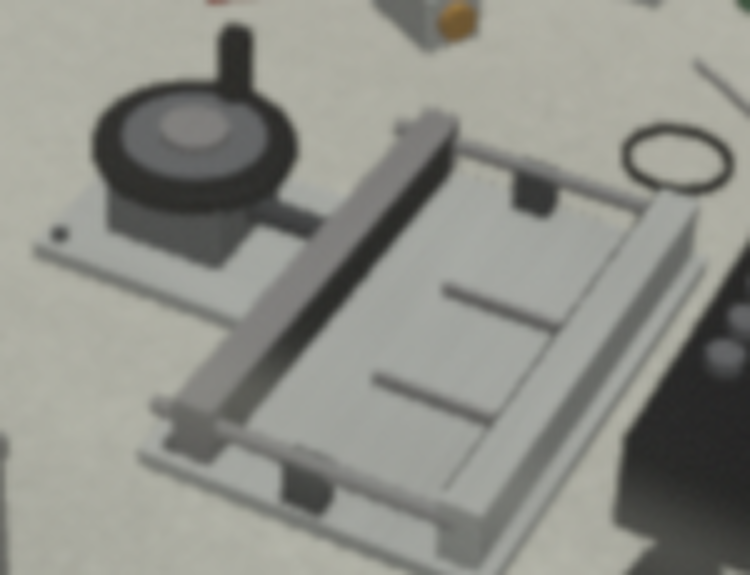

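View pics/scene_c3.png

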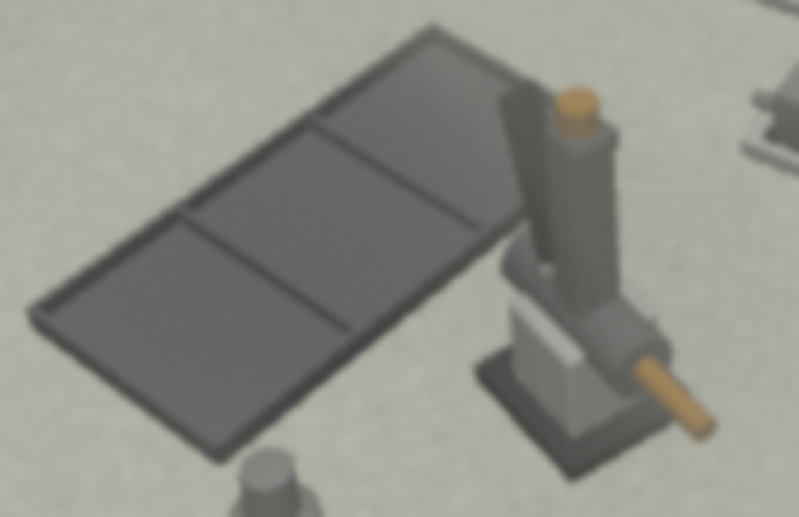

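```bash
cat > h.py <<'E'
import numpy as np,cv2
from scipy.spatial.transform import Rotation as R
from workcell import manip
def ray(cam,uv,p=None):
    p=p or manip.camera_params(cam)
    d=np.array([(uv[0]-p['cx'])/p['fx'],-(uv[1]-p['cy'])/p['fy'],-1.])
    return np.array(p['xyz']),R.from_quat(p['orientation']).apply(d)
def pl(cam,uv,z,p=None):
    o,d=ray(cam,uv,p); return o+d*(z-o[2])/d[2]
def cr(off,f,pts): return [((x+.5)/f-.5+off[0],(y+.5)/f-.5+off[1]) for x,y in pts]
def tri(u1,u2,c1='scene',c2='side'):
    o1,d1=ray(c1,u1);o2,d2=ray(c2,u2)
    A=np.stack([d1,-d2],1);s=np.linalg.lstsq(A,o2-o1,rcond=None)[0]
    a,b=o1+s[0]*d1,o2+s[1]*d2
    return (a+b)/2,np.linalg.norm(a-b)
def proj(cam,P,p=None):
    p=p or manip.camera_params(cam)
    q=R.from_quat(p['orientation']).inv().apply(np.asarray(P)-p['xyz'])
    return np.array([p['cx']+p['fx']*q[0]/-q[2],p['cy']-p['fy']*q[1]/-q[2]])
E
python3 - <<'E'
from h import *
np.set_printoptions(precision=4,suppress=True)
S1=((200,300),5);C1=((265,140),6)
def show(n,cam,o,pts,z):
    P=np.array([pl(cam,u,z) for u in cr(*o,pts)])
    v=P[1]-P[0]; 
    print(n,cam,P[:,:2].round(4).tolist(),'c',P.mean(0)[:2],'ang',np.degrees(np.arctan2(v[1],v[0])),np.linalg.norm(np.diff(P,axis=0),axis=1))
show('A','side',S1,[(343,47),(447,118),(395,165),(288,105)],.04)
show('A','scene',C1,[(298,250),(362,308),(428,285),(365,222)],.04)
show('B','side',S1,[(70,240),(217,250),(212,325),(62,312)],.04)
show('B','scene',C1,[(560,182),(675,212),(645,255),(530,225)],.04)
show('C','side',S1,[(410,230),(553,235),(550,310),(405,305)],.04)
show('C','scene',C1,[(290,128),(402,155),(378,190),(262,165)],.04)
show('fixdeck','side',((180,190),5.3),[(422,492),(38,465),(488,112)],.012)
show('fixdeck','scene',((240,190),5),[(144,456),(705,262),(490,572)],.012)
show('fence','side',((180,190),5.3),[(45,398),(155,35),(195,40),(95,400)],.05)
show('tray','side',((230,110),5),[(412,230),(616,262),(545,525),(317,489)],.014)
show('tray','scene',((110,250),4.7),[(432,25),(30,310),(220,457)],.014)
show('gunTop','side',((230,110),5),[(197,92)],.175) if 0 else None
g=cr((230,110),5,[(198,92),(272,128)]);k=cr((110,250),4.7,[(582,132),(518,90)])
for a,b in zip(k,g): print(tri(a,b))
print(pl('side',g[0],.175),pl('scene',k[0],.175))
# base plate of the gun
for u in cr((230,110),5,[(132,345),(240,380),(290,320)]): print('gb side',pl('side',u,.0))
for u in cr((110,250),4.7,[(478,370),(575,478),(680,415)]): print('gb scene',pl('scene',u,.0))
E
```

```text
A side [[0.499, 0.2637], [0.4457, 0.2947], [0.4633, 0.3245], [0.5161, 0.3011]] c [0.481 0.296] ang 149.8122573187666 [0.0617 0.0347 0.0577]
A scene [[0.4511, 0.2866], [0.504, 0.26], [0.5197, 0.2964], [0.4647, 0.3288]] c [0.4849 0.293 ] ang -26.74634141580768 [0.0592 0.0397 0.0639]
B side [[0.5906, 0.3897], [0.5285, 0.3827], [0.5217, 0.4194], [0.5838, 0.425]] c [0.5561 0.4042] ang -173.6296252449931 [0.0624 0.0373 0.0624]
B scene [[0.5261, 0.4208], [0.5875, 0.4287], [0.5936, 0.3831], [0.5337, 0.3748]] c [0.5602 0.4019] ang 7.335717732582501 [0.0618 0.046  0.0605]
C side [[0.4506, 0.357], [0.3906, 0.3479], [0.3863, 0.3855], [0.4457, 0.3946]] c [0.4183 0.3713] ang -171.36715880533853 [0.0607 0.0378 0.06  ]
C scene [[0.3843, 0.3866], [0.4464, 0.397], [0.4541, 0.3594], [0.3926, 0.3458]] c [0.4193 0.3722] ang 9.43611435924978 [0.063  0.0384 0.063 ]
fixdeck side [[0.5426, 0.1617], [0.7213, 0.1797], [0.5676, -0.1167]] c [0.6105 0.0749] ang 5.764671291003609 [0.1797 0.3339]
fixdeck scene [[0.5752, -0.1201], [0.7285, 0.1724], [0.7493, -0.091]] c [ 0.6843 -0.0129] ang 62.34050119032854 [0.3302 0.2642]
fence side [[0.7164, 0.1728], [0.7443, -0.0992], [0.7224, -0.0992], [0.6936, 0.1696]] c [0.7192 0.036 ] ang -84.12831148429588 [0.2734 0.0219 0.2703]
tray side [[0.4951, -0.4169], [0.3622, -0.407], [0.379, -0.1349], [0.5104, -0.1412]] c [ 0.4367 -0.275 ] ang 175.70897190346045 [0.1333 0.2726 0.1316]
tray scene [[0.3822, -0.1426], [0.3666, -0.41], [0.5036, -0.4213]] c [ 0.4175 -0.3246] ang -93.3374717515936 [0.2679 0.1374]
(array([ 0.6127, -0.2938,  0.1724]), np.float64(0.0040066957991580585))
(array([ 0.566 , -0.2803,  0.1621]), np.float64(0.003391759116272785))
[ 0.6103 -0.2912  0.175 ] [ 0.6168 -0.2958  0.175 ]
gb side [ 0.6491 -0.2756 -0.    ]
gb side [ 0.5768 -0.2534  0.    ]
gb side [ 0.558  -0.3216  0.    ]
gb scene [ 0.5545 -0.3066  0.    ]
gb scene [ 0.6317 -0.3302  0.    ]
gb scene [ 0.648  -0.2736  0.    ]
```

```bash
cat >> h.py <<'E'
def plan(x,y,z,yang,n=8,ob=None,maxd=41):
    """rows to TCP x,y,z with tool pointing down, tool y at yang deg (mod 180)"""
    o=manip.get_obs(); M=R.from_quat(o['orientation']); p=np.array(o['tool_pos'])
    Y=M.as_matrix()[:,1]; a=np.degrees(np.arctan2(Y[1],Y[0]))
    # target near current modulo 180
    t=yang+180*round((a-yang)/180); c=np.radians(t)
    Yt=np.array([np.cos(c),np.sin(c),0]);Zt=np.array([0,0,-1.]);T=np.stack([np.cross(Yt,Zt),Yt,Zt],1)
    rv=(M.inv()*R.from_matrix(T)).as_rotvec()
    d=np.array([x,y,z])-p
    n=max(1,int(np.ceil(max(np.linalg.norm(d)*1000/maxd,np.degrees(np.linalg.norm(rv))/7.1,n if n else 1))))
    print('t',round(o['t'],2),'at',p.round(4),'yang',round(a,1),'->',round(t,1),'n',n,'grip',round(o['grip_width'],4),'F',np.round(o['ft_force'],1))
    for i in range(n):
        Mi=M*R.from_rotvec(rv*i/n)
        print([np.round(Mi.inv().apply(d/n)*1000,1).tolist(),np.round(np.degrees(rv/n),1).tolist()],end=', ')
    print()
E
python3 -c "
from h import *
plan(.4825,.2945,.10,62)"
```

```text
t 0.15 at [0.2438 0.5478 0.2305] yang 66.0 -> 62 n 10 grip 0.0853 F [ 0.8  0.4 -0.3]
[[-32.1, -13.4, 13.1], [-0.0, -0.0, 0.4]], [[-32.2, -13.2, 13.1], [-0.0, -0.0, 0.4]], [[-32.3, -13.0, 13.1], [-0.0, -0.0, 0.4]], [[-32.4, -12.7, 13.1], [-0.0, -0.0, 0.4]], [[-32.5, -12.5, 13.1], [-0.0, -0.0, 0.4]], [[-32.6, -12.3, 13.1], [-0.0, -0.0, 0.4]], [[-32.6, -12.1, 13.1], [-0.0, -0.0, 0.4]], [[-32.7, -11.8, 13.1], [-0.0, -0.0, 0.4]], [[-32.8, -11.6, 13.0], [-0.0, -0.0, 0.4]], [[-32.9, -11.4, 13.0], [-0.0, -0.0, 0.4]],
```

```bash
python3 -m inch '[[[-32,-13,13],[0,0,0.4]],[[-32,-13,13],[0,0,0.4]],[[-32,-13,13],[0,0,0.4]],[[-32,-13,13],[0,0,0.4]],[[-33,-12,13],[0,0,0.4]],[[-33,-12,13],[0,0,0.4]],[[-33,-12,13],[0,0,0.4]],[[-33,-12,13],[0,0,0.4]]]' 0 40
python3 -c "
from h import *
plan(.4825,.2945,.10,62,0)"
```

```text
t: 0.82
tool_pos: [0.4367, 0.3448, 0.1265]
orientation: [0.235, 0.972, -0.0, -0.0]
ft_force: [0.4, 0.6, 0.2]
grip_width: 0.0853
t 0.82 at [0.4367 0.3448 0.1265] yang 62.8 -> 62 n 2 grip 0.0853 F [0.4 0.6 0.2]
[[-31.9, -11.9, 13.2], [-0.0, -0.0, 0.4]], [[-31.9, -11.7, 13.2], [-0.0, -0.0, 0.4]],
```

Reaches well. Take the last two rows, then look with the wrist camera.

```bash
python3 -m inch '[[[-32,-12,13],[0,0,0.4]],[[-32,-12,13],[0,0,0.4]],[[0,0,0],[0,0,0]]]'
python3 - <<'E'
from h import *
p=manip.camera_params('wrist');im=manip.snapshot('wrist');cv2.imwrite('pics/w1.png',im[:,:,::-1])
print(p, manip.get_obs()['tool_pos'])
print(proj('wrist',[.4825,.2945,.04],p))
E
```

```text
t: 1.07
tool_pos: [0.4835, 0.2901, 0.0981]
orientation: [0.244, 0.97, -0.002, -0.001]
ft_force: [-0.5, -0.1, -0.1]
grip_width: 0.0853
{'fx': 372.00447034395927, 'fy': 372.00447034395927, 'cx': 283.1840074295128, 'cy': 211.6086031405052, 'xyz': array([0.40943433, 0.33060296, 0.24044463]), 'orientation': array([-0.14162176, -0.08230735,  0.50687153,  0.84631556])} [0.48220769 0.29236852 0.09913095]
[289.3290777  232.81409904]
```

View pics/w1.png

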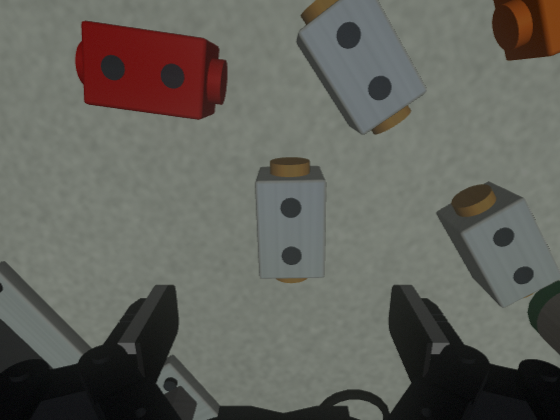

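Wrist picture: a plain grey block with brass stubs is centred at (291,228), between the fingers and aligned with them. The red one is at (150,70), the orange one at (525,30), C at (362,65) and B at (505,245). Descending on A.

```bash
python3 - <<'E'
from h import *
p={'fx': 372.00447034395927, 'fy': 372.00447034395927, 'cx': 283.1840074295128, 'cy': 211.6086031405052, 'xyz': np.array([0.40943433, 0.33060296, 0.24044463]), 'orientation': np.array([-0.14162176, -0.08230735,  0.50687153,  0.84631556])}
print(pl('',(291,228),.04,p),[pl('',u,.04,p) for u in((291,180),(291,278))])
c=[pl('',u,.04,p) for u in ((298,38),(358,132),(425,92),(365,0),(436,212),(504,306),(484,182))]
print(np.array(c)[:4].mean(0),np.array(c))
plan(.482,.2935,.006,62,0)
E
```

```text
[0.4803047  0.29675504 0.04      ] [array([0.45510499, 0.31004998, 0.04      ]), array([0.50906875, 0.28157961, 0.04      ])]
[0.42063182 0.36861196 0.04      ] [[0.3933955  0.34649279 0.04      ]
 [0.44874502 0.35356229 0.04      ]
 [0.4465366  0.39217276 0.04      ]
 [0.39385015 0.38222    0.04      ]
 [0.5105101  0.37401666 0.04      ]
 [0.58868259 0.38925368 0.04      ]
 [0.50644825 0.4036235  0.04      ]]
t 1.12 at [0.4822 0.2924 0.0991] yang 61.8 -> 62 n 3 grip 0.0854 F [ 0.2  0.6 -0.1]
[[0.2, 0.4, 31.0], [-0.1, -0.0, -0.1]], [[0.2, 0.4, 31.0], [-0.1, -0.0, -0.1]], [[0.2, 0.3, 31.0], [-0.1, -0.0, -0.1]],
```

```bash
python3 -m inch '[[[0,2,31],[0,0,0]],[[0,0,31],[0,0,0]],[[0,0,30],[0,0,0]],[[0,0,0],[0,0,0]]]'
python3 -m inch '[[[0,0,0],[0,0,0]],[[0,0,0],[0,0,0]],[[0,0,0],[0,0,0]],[[0,0,0],[0,0,0]],[[0,0,0],[0,0,0]],[[0,0,0],[0,0,0]]]' 255 60
python3 -c "
from h import *
plan(.482,.2935,.16,62,0)"
```

```text
t: 1.45
tool_pos: [0.4774, 0.2958, 0.003]
orientation: [0.242, 0.97, -0.003, -0.004]
ft_force: [-1.2, -0.6, -1.5]
grip_width: 0.0856
t: 1.95
tool_pos: [0.4846, 0.2984, 0.0122]
orientation: [0.242, 0.97, 0.001, 0.002]
ft_force: [-0.8, 1.0, 7.0]
grip_width: 0.0388
t 1.95 at [0.4846 0.2984 0.0122] yang 62.0 -> 62 n 4 grip 0.0388 F [-0.8  1.   7. ]
[[-0.1, -1.2, -37.0], [0.1, 0.0, 0.0]], [[-0.1, -1.3, -37.0], [0.1, 0.0, 0.0]], [[-0.1, -1.3, -37.0], [0.1, 0.0, 0.0]], [[-0.0, -1.3, -37.0], [0.1, 0.0, 0.0]],
```

```bash
python3 -m inch '[[[0,0,-37],[0,0,0]],[[0,0,-37],[0,0,0]],[[0,0,-37],[0,0,0]],[[0,0,-37],[0,0,0]]]'
python3 -c "
from h import *
plan(.60,.03,.25,95.8,0)"
```

```text
t: 2.28
tool_pos: [0.4824, 0.2972, 0.1597]
orientation: [0.242, 0.97, 0.0, 0.0]
ft_force: [0.8, 0.9, -3.5]
grip_width: 0.0389
t 2.28 at [0.4824 0.2972 0.1597] yang 62.0 -> 95.8 n 8 grip 0.0389 F [ 0.8  0.9 -3.5]
[[-28.7, -22.6, -11.3], [0.0, 0.0, -4.2]], [[-26.9, -24.6, -11.3], [0.0, 0.0, -4.2]], [[-25.0, -26.6, -11.3], [0.0, 0.0, -4.2]], [[-23.0, -28.3, -11.3], [0.0, 0.0, -4.2]], [[-20.9, -29.9, -11.3], [0.0, 0.0, -4.2]], [[-18.6, -31.4, -11.3], [0.0, 0.0, -4.2]], [[-16.2, -32.7, -11.3], [0.0, 0.0, -4.2]], [[-13.8, -33.8, -11.3], [0.0, 0.0, -4.2]],
```

```bash
python3 -m inch '[[[-29,-23,-11],[0,0,-4.2]],[[-27,-25,-11],[0,0,-4.2]],[[-25,-27,-11],[0,0,-4.2]],[[-23,-28,-11],[0,0,-4.2]],[[-21,-30,-11],[0,0,-4.2]],[[-19,-31,-11],[0,0,-4.2]],[[-16,-33,-11],[0,0,-4.2]],[[-14,-34,-11],[0,0,-4.2]]]'
python3 -m inch '[[[0,0,0],[0,0,0]],[[0,0,0],[0,0,0]]]'
python3 - <<'E'
from h import *
import pickle
p=manip.camera_params('wrist');im=manip.snapshot('wrist');cv2.imwrite('pics/w2.png',im[:,:,::-1])
pickle.dump(p,open('w2.pkl','wb'));print(manip.get_obs()['tool_pos'])
im=manip.snapshot('side');cv2.imwrite('pics/s2.png',im[:,:,::-1])
E
```

```text
t: 2.95
tool_pos: [0.6008, 0.027, 0.2468]
orientation: [-0.051, 0.999, 0.0, 0.001]
ft_force: [0.3, 0.1, -3.2]
grip_width: 0.039
t: 3.12
tool_pos: [0.6014, 0.0265, 0.2469]
orientation: [-0.047, 0.999, -0.0, 0.001]
ft_force: [-1.0, -0.0, -3.2]
grip_width: 0.039
[0.60061094 0.02802513 0.24602788]
```

View pics/w2.png

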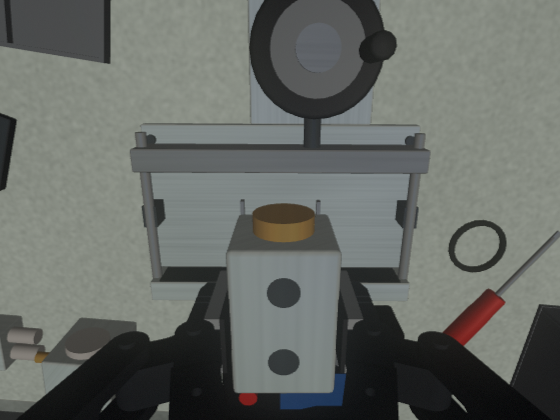

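View pics/s2.png

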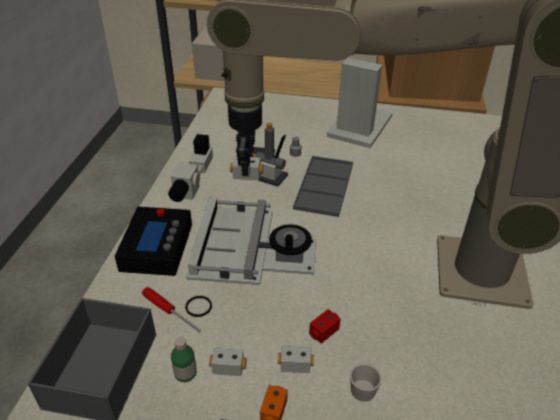

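```bash
python3 - <<'E'
from h import *
import pickle
np.set_printoptions(precision=4,suppress=True)
p=pickle.load(open('w2.pkl','rb'))
im=cv2.imread('pics/w2.png')
cv2.imwrite('pics/w2c.png',cv2.resize(im[110:310,120:440],None,fx=2.5,fy=2.5,interpolation=cv2.INTER_CUBIC))
Q=lambda u,z:pl('',u,z,p)[:2]
jl=[Q((131,150),.051),Q((131,174),.051)];jr=[Q((429,150),.051),Q((430,174),.051)]
print('jaw',jl,jr, 'ang',np.degrees(np.arctan2(*(jr[1]-jl[1])[::-1]))-90, np.mean(jl+jr,0))
print('fins',Q((242,200),.02),Q((318,200),.02))
print('fence',Q((151,282),.05),Q((409,282),.05))
print('hub',Q((318.5,48),.07),'disc',Q((317,53),.067),'handle',Q((381,44),.109))
E
```

```text
jaw [array([ 0.5873, -0.1132]), array([ 0.6098, -0.114 ])] [array([0.5617, 0.1566]), array([0.5835, 0.1625])] ang 5.439186107031276 [0.5856 0.023 ]
fins [ 0.6352 -0.0126] [0.6278 0.066 ]
fence [ 0.723  -0.0982] [0.6978 0.1667]
hub [0.4883 0.0443] disc [0.4918 0.0438] handle [0.4852 0.0838]
```

View pics/w2c.png

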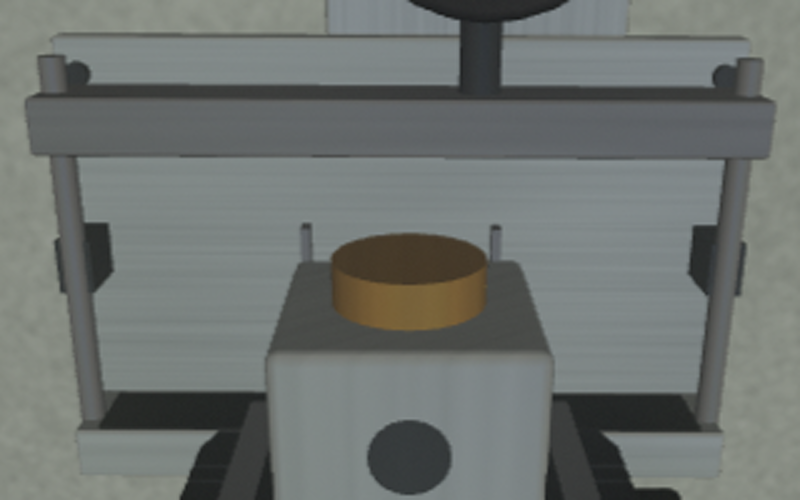

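```bash
python3 -c "
from h import *
plan(.6624,-.0504,.09,95.5,0)"
```

```text
t 3.22 at [0.6001 0.0289 0.2454] yang 95.5 -> 95.5 n 5 grip 0.039 F [-0.6 -0.2 -3.4]
[[-10.9, -17.0, 31.1], [0.0, -0.0, 0.0]], [[-10.9, -17.0, 31.1], [0.0, -0.0, 0.0]], [[-10.9, -17.0, 31.1], [0.0, -0.0, 0.0]], [[-10.9, -17.0, 31.1], [0.0, -0.0, 0.0]], [[-10.9, -17.0, 31.1], [0.0, -0.0, 0.0]],
```

```bash
python3 -m inch '[[[-11,-17,31],[0,0,0]],[[-11,-17,31],[0,0,0]],[[-11,-17,31],[0,0,0]],[[-11,-17,31],[0,0,0]],[[-11,-17,31],[0,0,0]],[[0,0,0],[0,0,0]],[[0,0,0],[0,0,0]]]'
python3 -c "
from h import *
plan(.6624,-.0504,.026,95.5,0)"
```

```text
t: 3.8
tool_pos: [0.6606, -0.0493, 0.086]
orientation: [-0.049, 0.999, 0.001, -0.004]
ft_force: [-0.5, 1.1, -2.6]
grip_width: 0.0388
t 3.8 at [ 0.6606 -0.0493  0.086 ] yang 95.6 -> 95.5 n 2 grip 0.0388 F [-0.5  1.1 -2.6]
[[-1.1, -0.7, 30.0], [0.1, -0.2, 0.1]], [[-1.0, -0.7, 30.0], [0.1, -0.2, 0.1]],
```

```bash
python3 -m inch '[[[-1,-1,22],[0,0,0]],[[0,0,22],[0,0,0]],[[0,0,16],[0,0,0]],[[0,0,0],[0,0,0]],[[0,0,0],[0,0,0]]]'

```

```text
t: 4.22
tool_pos: [0.6644, -0.0498, 0.0315]
orientation: [-0.05, 0.999, 0.0, 0.0]
ft_force: [0.0, 0.6, -1.5]
grip_width: 0.0392
```

```bash
python3 -m inch '[[[0,0,2],[0,0,0]],[[0,0,2],[0,0,0]],[[0,0,0],[0,0,0]]]'
python3 -m inch '[[[0,0,0],[0,0,0]],[[0,0,0],[0,0,0]],[[0,0,0],[0,0,0]],[[0,0,0],[0,0,0]]]' 87
```

```text
t: 4.47
tool_pos: [0.6657, -0.0512, 0.0281]
orientation: [-0.049, 0.999, -0.0, 0.001]
ft_force: [0.1, 0.3, -2.6]
grip_width: 0.0388
t: 4.8
tool_pos: [0.665, -0.0516, 0.0269]
orientation: [-0.049, 0.999, -0.0, 0.0]
ft_force: [-0.1, 0.1, -0.0]
grip_width: 0.0559
```

```bash
python3 -m inch '[[[0,0,-36],[0,0,0]],[[0,0,-36],[0,0,0]],[[0,0,-36],[0,0,0]]]'
python3 -c "
from h import *
plan(.418,.371,.10,99,0)"
```

```text
t: 5.05
tool_pos: [0.6637, -0.0514, 0.1347]
orientation: [-0.049, 0.999, 0.0, -0.001]
ft_force: [1.1, 0.2, -0.3]
grip_width: 0.0562
t 5.05 at [ 0.6637 -0.0514  0.1347] yang 95.6 -> 99 n 12 grip 0.0562 F [ 1.1  0.2 -0.3]
[[16.9, 37.0, 2.9], [0.0, -0.0, -0.3]], [[16.8, 37.1, 2.9], [0.0, -0.0, -0.3]], [[16.6, 37.2, 2.9], [0.0, -0.0, -0.3]], [[16.4, 37.3, 2.9], [0.0, -0.0, -0.3]], [[16.2, 37.4, 2.9], [0.0, -0.0, -0.3]], [[16.0, 37.4, 2.9], [0.0, -0.0, -0.3]], [[15.8, 37.5, 2.9], [0.0, -0.0, -0.3]], [[15.6, 37.6, 2.9], [0.0, -0.0, -0.3]], [[15.5, 37.7, 2.9], [0.0, -0.0, -0.3]], [[15.3, 37.7, 2.9], [0.0, -0.0, -0.3]], [[15.1, 37.8, 2.9], [0.0, -0.0, -0.3]], [[14.9, 37.9, 2.9], [0.0, -0.0, -0.3]],
```

```bash
python3 -m inch '[[[17,37,2],[0,0,-0.3]],[[17,37,2],[0,0,-0.3]],[[17,37,2],[0,0,-0.3]],[[16,37,2],[0,0,-0.3]],[[16,37,3],[0,0,-0.3]],[[16,37,3],[0,0,-0.3]],[[16,38,4],[0,0,-0.3]],[[16,38,4],[0,0,-0.3]]]'
python3 -m inch '[[[15,38,4],[0,0,-0.3]],[[15,38,4],[0,0,-0.3]],[[15,38,4],[0,0,-0.3]],[[15,38,0],[0,0,-0.3]],[[0,0,0],[0,0,0]],[[0,0,0],[0,0,0]]]' 40
python3 - <<'E'
from h import *
import pickle
p=manip.camera_params('wrist');im=manip.snapshot('wrist');cv2.imwrite('pics/w3.png',im[:,:,::-1])
pickle.dump(p,open('w3.pkl','wb'));plan(.418,.371,.010,99,0)
E
```

```text
t: 5.72
tool_pos: [0.499, 0.2308, 0.1127]
orientation: [-0.07, 0.998, 0.0, 0.001]
ft_force: [0.6, 1.2, 0.8]
grip_width: 0.0562
t: 6.22
tool_pos: [0.4169, 0.3728, 0.1005]
orientation: [-0.082, 0.997, 0.0, 0.0]
ft_force: [0.4, 0.1, -0.3]
grip_width: 0.0719
t 6.27 at [0.4178 0.3715 0.1005] yang 99.3 -> 99 n 3 grip 0.0719 F [0.7 0.4 0.7]
[[-0.0, -0.2, 30.2], [-0.0, 0.0, 0.1]], [[-0.0, -0.2, 30.2], [-0.0, 0.0, 0.1]], [[-0.0, -0.2, 30.2], [-0.0, 0.0, 0.1]],
```

View pics/w3.png

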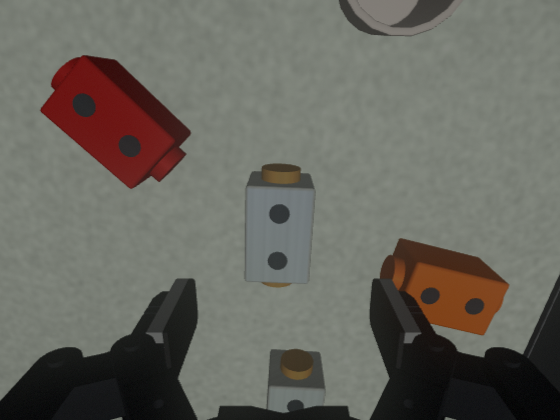

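Wrist view: block C is centred at (279,235), aligned; red is at (115,120) and orange at (445,285), close to the right finger, so I descend with a narrower opening.

```bash
python3 -m inch '[[[0,0,20],[0,0,-0.5]],[[0,0,25],[0,0,-0.5]],[[0,0,25],[0,0,0]],[[0,0,19],[0,0,0]],[[0,0,0],[0,0,0]]]' 82
python3 -m inch '[[[0,0,0],[0,0,0]],[[0,0,0],[0,0,0]],[[0,0,0],[0,0,0]],[[0,0,0],[0,0,0]]]' 255 60
python3 -m inch '[[[0,0,-37],[0,0,0]],[[0,0,-37],[0,0,0]],[[0,0,-37],[0,0,0]],[[0,0,0],[0,0,0]]]'
python3 -c "
from h import *
plan(.6547,.0292,.12,95.5,0)"
```

```text
t: 6.68
tool_pos: [0.4164, 0.3672, 0.0068]
orientation: [-0.088, 0.996, -0.002, -0.003]
ft_force: [-0.8, -0.2, -1.0]
grip_width: 0.0575
t: 7.02
tool_pos: [0.4193, 0.3713, 0.0128]
orientation: [-0.089, 0.996, 0.001, 0.001]
ft_force: [0.2, -0.3, -2.1]
grip_width: 0.0394
t: 7.35
tool_pos: [0.4227, 0.3743, 0.1325]
orientation: [-0.089, 0.996, 0.004, 0.006]
ft_force: [1.8, 1.9, -0.9]
grip_width: 0.0394
t 7.35 at [0.4227 0.3743 0.1325] yang 100.2 -> 95.5 n 11 grip 0.0394 F [ 1.8  1.9 -0.9]
[[-15.2, -34.6, 1.1], [0.0, 0.1, 0.4]], [[-15.4, -34.5, 1.1], [0.0, 0.1, 0.4]], [[-15.7, -34.4, 1.1], [0.0, 0.1, 0.4]], [[-16.0, -34.3, 1.1], [0.0, 0.1, 0.4]], [[-16.2, -34.2, 1.1], [0.0, 0.1, 0.4]], [[-16.5, -34.0, 1.1], [0.0, 0.1, 0.4]], [[-16.7, -33.9, 1.1], [0.0, 0.1, 0.4]], [[-17.0, -33.8, 1.1], [0.0, 0.1, 0.4]], [[-17.2, -33.7, 1.1], [0.0, 0.1, 0.4]], [[-17.5, -33.5, 1.1], [0.0, 0.1, 0.4]], [[-17.7, -33.4, 1.1], [0.0, 0.1, 0.4]],
```

```bash
python3 -m inch '[[[-15,-34,0],[0,0,0.4]],[[-15,-34,0],[0,0,0.4]],[[-16,-34,0],[0,0,0.4]],[[-16,-34,0],[0,0,0.4]],[[-16,-34,0],[0,0,0.4]],[[-16,-34,0],[0,0,0.4]],[[-17,-34,0],[0,0,0.4]],[[-17,-34,0],[0,0,0.4]]]'
python3 -m inch '[[[-17,-34,1],[0,0,0.4]],[[-18,-34,1],[0,0,0.4]],[[-18,-33,1],[0,0,0.4]],[[0,0,0],[0,0,0]],[[0,0,0],[0,0,0]]]'
python3 -c "
from h import *
plan(.6547,.0292,.026,95.5,0)"
```

```text
t: 8.02
tool_pos: [0.5874, 0.12, 0.1231]
orientation: [-0.061, 0.998, 0.0, 0.001]
ft_force: [0.8, 2.1, -2.2]
grip_width: 0.0393
t: 8.43
tool_pos: [0.6516, 0.0251, 0.1195]
orientation: [-0.049, 0.999, -0.0, 0.0]
ft_force: [-0.7, 0.8, -3.0]
grip_width: 0.0395
t 8.43 at [0.6516 0.0251 0.1195] yang 95.6 -> 95.5 n 3 grip 0.0395 F [-0.7  0.8 -3. ]
[[-1.1, 1.3, 31.2], [-0.0, 0.0, 0.0]], [[-1.1, 1.3, 31.2], [-0.0, 0.0, 0.0]], [[-1.2, 1.3, 31.2], [-0.0, 0.0, 0.0]],
```

```bash
python3 -m inch '[[[-1,1,30],[0,0,0]],[[-1,1,30],[0,0,0]],[[-1,1,28],[0,0,0]],[[0,0,3],[0,0,0]],[[0,0,0],[0,0,0]],[[0,0,0],[0,0,0]]]'

```

```text
t: 8.93
tool_pos: [0.6534, 0.0315, 0.0295]
orientation: [-0.051, 0.999, 0.0, 0.0]
ft_force: [-0.3, 0.4, -2.0]
grip_width: 0.0393
```

```bash
python3 -m inch '[[[0,0,2],[0,0,0]],[[0,0,1],[0,0,0]],[[0,0,0],[0,0,0]]]'
python3 -m inch '[[[0,0,0],[0,0,0]],[[0,0,0],[0,0,0]],[[0,0,0],[0,0,0]],[[0,0,0],[0,0,0]]]' 87
python3 -m inch '[[[0,0,-36],[0,0,0]],[[0,0,-36],[0,0,0]],[[0,0,-36],[0,0,0]],[[0,0,0],[0,0,0]]]'
python3 - <<'E'
from h import *
im=manip.snapshot('side');cv2.imwrite('pics/s4.png',im[:,:,::-1])
plan(.558,.403,.10,97,0)
E
```

```text
t: 9.18
tool_pos: [0.6539, 0.0308, 0.0265]
orientation: [-0.051, 0.999, -0.0, 0.001]
ft_force: [-0.0, -0.8, -2.5]
grip_width: 0.0392
t: 9.52
tool_pos: [0.6537, 0.0307, 0.0259]
orientation: [-0.051, 0.999, -0.0, 0.0]
ft_force: [0.6, -0.2, 0.1]
grip_width: 0.0567
t: 9.85
tool_pos: [0.6584, 0.0306, 0.1434]
orientation: [-0.051, 0.999, -0.001, 0.007]
ft_force: [2.0, -0.7, 2.1]
grip_width: 0.0562
t 9.9 at [0.6572 0.0306 0.1401] yang 95.8 -> 97 n 10 grip 0.0562 F [-0.6  0.9  0.7]
[[6.2, 38.1, 3.9], [-0.0, 0.1, -0.1]], [[6.1, 38.1, 3.9], [-0.0, 0.1, -0.1]], [[6.0, 38.1, 3.9], [-0.0, 0.1, -0.1]], [[5.9, 38.1, 3.9], [-0.0, 0.1, -0.1]], [[5.8, 38.1, 3.9], [-0.0, 0.1, -0.1]], [[5.7, 38.1, 3.9], [-0.0, 0.1, -0.1]], [[5.6, 38.1, 4.0], [-0.0, 0.1, -0.1]], [[5.6, 38.1, 4.0], [-0.0, 0.1, -0.1]], [[5.5, 38.2, 4.0], [-0.0, 0.1, -0.1]], [[5.4, 38.2, 4.0], [-0.0, 0.1, -0.1]],
```

View pics/s4.png

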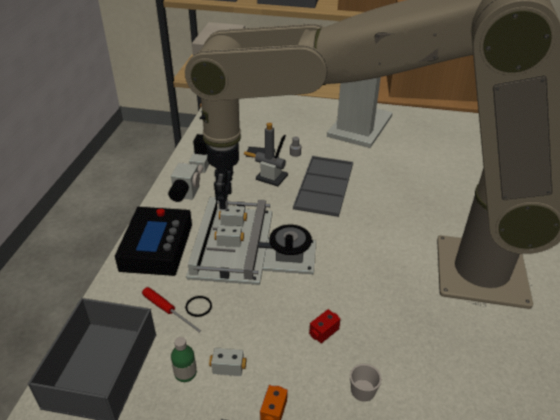

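```bash
python3 - <<'E'
from h import *
print(pl('side',(184,370),0),pl('side',(180,342),.11),pl('scene',(398,160),.11),pl('scene',(396,188),0))
E
python3 -m inch '[[[6,38,3],[0,0,-0.1]],[[6,38,3],[0,0,-0.1]],[[6,38,3],[0,0,-0.1]],[[6,38,3],[0,0,-0.1]],[[6,38,3],[0,0,-0.1]],[[6,38,3],[0,0,-0.1]],[[6,38,3],[0,0,-0.1]],[[6,38,3],[0,0,-0.1]]]' 60
```

```text
[0.64688092 0.42896509 0.        ] [0.64006987 0.43882219 0.11      ] [0.64451306 0.43176018 0.11      ] [0.64353385 0.45494314 0.        ]
t: 10.57
tool_pos: [0.5717, 0.3293, 0.1082]
orientation: [-0.058, 0.998, -0.0, -0.0]
ft_force: [1.0, 0.1, 0.3]
grip_width: 0.0652
```

```bash
python3 -m inch '[[[5,37,3],[0,0,-0.2]],[[5,36,3],[0,0,-0.2]],[[0,0,0],[0,0,0]],[[0,0,0],[0,0,0]]]'
python3 - <<'E'
from h import *
import pickle
p=manip.camera_params('wrist');im=manip.snapshot('wrist');cv2.imwrite('pics/w5.png',im[:,:,::-1])
pickle.dump(p,open('w5.pkl','wb'));plan(.554,.402,.012,97,0)
E
```

```text
t: 10.9
tool_pos: [0.5527, 0.401, 0.1018]
orientation: [-0.063, 0.998, -0.0, -0.001]
ft_force: [-0.3, -0.6, -0.1]
grip_width: 0.0654
t 10.95 at [0.5536 0.3995 0.1021] yang 97.1 -> 97 n 3 grip 0.0651 F [ 0.3 -0.7 -0.2]
[[-0.3, 0.8, 30.0], [-0.0, -0.0, 0.0]], [[-0.3, 0.8, 30.0], [-0.0, -0.0, 0.0]], [[-0.2, 0.8, 30.0], [-0.0, -0.0, 0.0]],
```

View pics/w5.png

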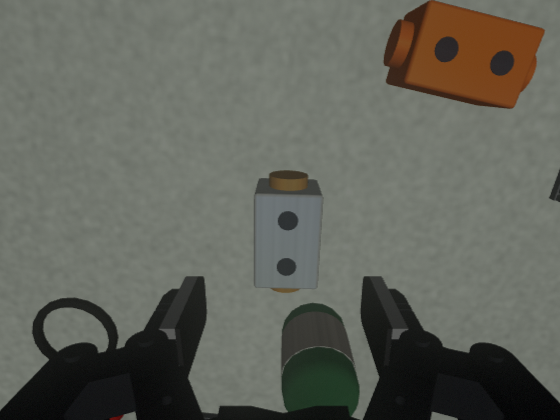

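Block B is centred at (288,240) between the fingers; the bottle at (320,350) lies beyond it. Descending.

```bash
python3 -m inch '[[[0,2,30],[0,0,0]],[[0,0,30],[0,0,0]],[[0,0,28],[0,0,0]],[[0,0,0],[0,0,0]]]'
python3 -m inch '[[[0,0,0],[0,0,0]],[[0,0,0],[0,0,0]],[[0,0,0],[0,0,0]],[[0,0,0],[0,0,0]],[[0,0,0],[0,0,0]]]' 255 60
python3 -m inch '[[[0,0,-37],[0,0,0]],[[0,0,-37],[0,0,0]],[[0,0,-37],[0,0,0]],[[0,0,0],[0,0,0]],[[0,0,0],[0,0,0]]]'
python3 -c "
from h import *
plan(.649,.1088,.12,95.5,0)"
```

```text
t: 11.28
tool_pos: [0.5504, 0.3967, 0.0076]
orientation: [-0.06, 0.998, -0.003, -0.005]
ft_force: [-0.9, -0.7, -2.0]
grip_width: 0.0654
t: 11.7
tool_pos: [0.5556, 0.4017, 0.0176]
orientation: [-0.061, 0.998, 0.001, 0.002]
ft_force: [1.1, -1.4, 3.5]
grip_width: 0.0388
t: 12.12
tool_pos: [0.5567, 0.4027, 0.1314]
orientation: [-0.061, 0.998, 0.002, 0.004]
ft_force: [-0.4, 0.7, -3.5]
grip_width: 0.0389
t 12.12 at [0.5567 0.4027 0.1314] yang 97.0 -> 95.5 n 8 grip 0.0389 F [-0.4  0.7 -3.5]
[[-7.0, -37.9, 1.4], [0.0, 0.1, 0.2]], [[-7.1, -37.9, 1.4], [0.0, 0.1, 0.2]], [[-7.2, -37.8, 1.4], [0.0, 0.1, 0.2]], [[-7.3, -37.8, 1.4], [0.0, 0.1, 0.2]], [[-7.5, -37.8, 1.4], [0.0, 0.1, 0.2]], [[-7.6, -37.8, 1.4], [0.0, 0.1, 0.2]], [[-7.7, -37.7, 1.4], [0.0, 0.1, 0.2]], [[-7.8, -37.7, 1.4], [0.0, 0.1, 0.2]],
```

```bash
python3 -m inch '[[[-7,-37,1],[0,0,0.2]],[[-7,-37,1],[0,0,0.2]],[[-7,-37,1],[0,0,0.2]],[[-7,-37,1],[0,0,0.2]],[[-7,-37,1],[0,0,0.2]],[[-7,-37,1],[0,0,0.2]],[[-7,-37,1],[0,0,0.2]],[[-7,-37,1],[0,0,0.2]]]'
python3 -m inch '[[[0,0,0],[0,0,0]],[[0,0,0],[0,0,0]]]'
python3 -c "
from h import *
plan(.647,.1088,.032,95.5,0)"
```

```text
t: 12.78
tool_pos: [0.6412, 0.1112, 0.116]
orientation: [-0.047, 0.999, -0.0, -0.002]
ft_force: [0.7, 0.5, -3.2]
grip_width: 0.0388
t: 12.95
tool_pos: [0.6416, 0.1104, 0.1161]
orientation: [-0.045, 0.999, -0.0, -0.002]
ft_force: [0.8, 0.3, -1.9]
grip_width: 0.039
t 12.95 at [0.6416 0.1104 0.1161] yang 95.2 -> 95.5 n 3 grip 0.039 F [ 0.8  0.3 -1.9]
[[-1.8, -0.7, 28.0], [-0.0, -0.1, -0.1]], [[-1.8, -0.7, 28.0], [-0.0, -0.1, -0.1]], [[-1.8, -0.7, 28.0], [-0.0, -0.1, -0.1]],
```

```bash
python3 -m inch '[[[-2,-1,28],[0,0,-0.1]],[[-2,-1,28],[0,0,-0.1]],[[-2,0,26],[0,0,-0.1]],[[0,0,3],[0,0,0]],[[0,0,0],[0,0,0]],[[0,0,0],[0,0,0]]]'

```

```text
t: 13.45
tool_pos: [0.6474, 0.1127, 0.0324]
orientation: [-0.05, 0.999, 0.0, -0.001]
ft_force: [0.1, -0.5, -2.4]
grip_width: 0.0387
```

```bash
python3 -m inch '[[[0,-2,2],[0,0,0]],[[0,-1,2],[0,0,0]],[[0,0,0],[0,0,0]],[[0,0,0],[0,0,0]]]'
python3 -m inch '[[[0,0,0],[0,0,0]],[[0,0,0],[0,0,0]],[[0,0,0],[0,0,0]],[[0,0,0],[0,0,0]]]' 87
python3 -m inch '[[[0,0,-36],[0,0,0]],[[0,0,-36],[0,0,0]],[[0,0,-36],[0,0,0]],[[10,0,-36],[0,0,0]],[[0,0,0],[0,0,0]]]'
python3 - <<'E'
from h import *
im=manip.snapshot('side');cv2.imwrite('pics/s6.png',cv2.resize(im[180:300,170:330,::-1],None,fx=5,fy=5))
im=manip.snapshot('scene');cv2.imwrite('pics/c6.png',im[:,:,::-1])
plan(.484,.084,.18,95.5,0)
E
```

```text
t: 13.78
tool_pos: [0.6488, 0.1086, 0.0295]
orientation: [-0.05, 0.999, 0.0, 0.0]
ft_force: [-0.2, 0.2, -2.6]
grip_width: 0.0388
t: 14.12
tool_pos: [0.6493, 0.1087, 0.0299]
orientation: [-0.05, 0.999, 0.0, 0.0]
ft_force: [-0.1, -0.3, -0.3]
grip_width: 0.0563
t: 14.53
tool_pos: [0.6428, 0.1081, 0.1838]
orientation: [-0.05, 0.999, 0.0, 0.007]
ft_force: [1.1, 0.6, 1.7]
grip_width: 0.0565
t 14.63 at [0.6406 0.1079 0.1767] yang 95.7 -> 95.5 n 4 grip 0.0565 F [ 0.8  0.7 -0.4]
[[39.5, -2.0, -1.1], [-0.0, 0.1, 0.1]], [[39.5, -2.1, -1.0], [-0.0, 0.1, 0.1]], [[39.5, -2.1, -0.9], [-0.0, 0.1, 0.1]], [[39.5, -2.2, -0.9], [-0.0, 0.1, 0.1]],
```

View pics/s6.png

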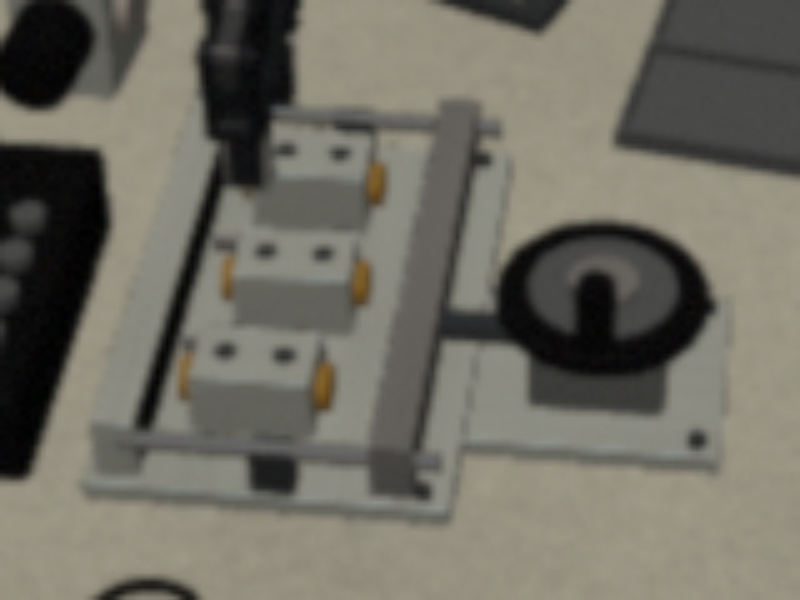

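View pics/c6.png

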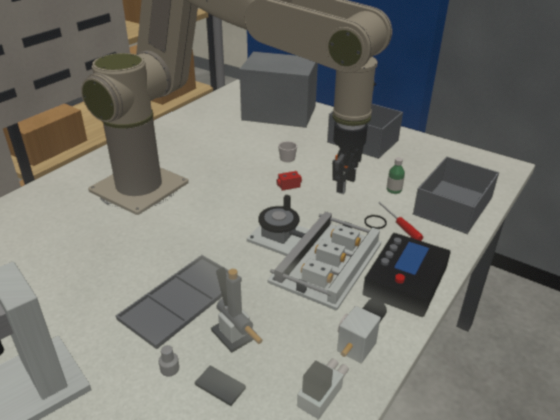

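All three blocks lie in their lanes: side crop (305,175), (295,275) and (255,375). Now to the wheel handle.

```bash
python3 -m inch '[[[39,-2,0],[0,0,0]],[[39,-2,0],[0,0,0]],[[39,-2,0],[0,0,0]],[[39,-2,0],[0,0,0]],[[0,0,0],[0,0,0]],[[0,0,0],[0,0,0]]]' 60
python3 - <<'E'
from h import *
import pickle
p=manip.camera_params('wrist');im=manip.snapshot('wrist');cv2.imwrite('pics/w7.png',im[:,:,::-1])
pickle.dump(p,open('w7.pkl','wb'));plan(.485,.0855,.077,95.5,0)
print(proj('',[.485,.0855,.109],p),proj('',[.4878,.0438,.067],p))
E
```

```text
t: 15.13
tool_pos: [0.4811, 0.084, 0.1708]
orientation: [-0.05, 0.999, -0.0, -0.002]
ft_force: [0.8, -0.8, -0.2]
grip_width: 0.0654
t 15.18 at [0.4833 0.0841 0.172 ] yang 95.7 -> 95.5 n 3 grip 0.0655 F [0.4 0.  0.2]
[[-0.7, 0.4, 31.7], [0.0, -0.0, 0.1]], [[-0.6, 0.4, 31.7], [0.0, -0.0, 0.1]], [[-0.6, 0.4, 31.7], [0.0, -0.0, 0.1]], 
[283.99469705 241.30093376] [224.3157167  215.80706921]
```

View pics/w7.png

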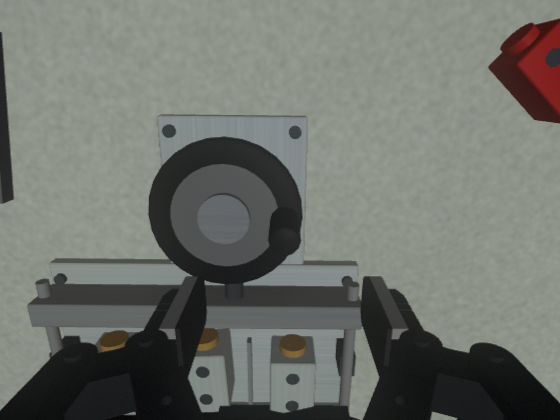

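Handle top at (285,240), as predicted (284,241), with the wheel hub at (223,217). Going down and gripping.

```bash
python3 -m inch '[[[-1,1,30],[0,0,0]],[[0,0,30],[0,0,0]],[[0,0,30],[0,0,0]],[[0,0,0],[0,0,0]],[[0,0,0],[0,0,0]]]' 110
python3 -m inch '[[[0,0,0],[0,0,0]],[[0,0,0],[0,0,0]],[[0,0,0],[0,0,0]],[[0,0,0],[0,0,0]],[[0,0,0],[0,0,0]],[[0,0,0],[0,0,0]]]' 255 30
python3 -m inch '[[[0,0,0],[0,0,0]]]'
```

```text
t: 15.6
tool_pos: [0.4844, 0.0853, 0.0816]
orientation: [-0.05, 0.999, -0.0, -0.002]
ft_force: [-0.3, -0.2, 0.4]
grip_width: 0.0486
t: 16.1
tool_pos: [0.4875, 0.0853, 0.0857]
orientation: [-0.05, 0.999, -0.0, 0.002]
ft_force: [1.3, -1.6, 5.9]
grip_width: 0.0189
t: 16.18
tool_pos: [0.4875, 0.0853, 0.0857]
orientation: [-0.05, 0.999, -0.0, 0.002]
ft_force: [1.2, -1.8, 7.5]
grip_width: 0.0187
```

```bash
cat >> h.py <<'E'
AX=np.array([.4878,.0438])
def circ(step,n=8,r=.042,end=None):
    o=manip.get_obs();M=R.from_quat(o['orientation']).as_matrix();p=np.array(o['tool_pos'])
    d=p[:2]-AX;a=np.degrees(np.arctan2(d[1],d[0]))
    print('t',round(o['t'],2),'r',np.linalg.norm(d).round(4),'worldang',round(a,1),'fixang',round(a-5.5,1),'z',p[2].round(4),'F',np.round(o['ft_force'],1),'g',round(o['grip_width'],4))
    acc=np.zeros(2);rows=[]
    for i in range(1,n+1):
        b=np.radians(a+step*i);P=AX+r*np.array([np.cos(b),np.sin(b)])
        D=np.array([*(P-p[:2]),0]);t=(M.T@D)[:2]*1000
        q=np.round(t-acc);acc+=q;rows.append([[int(q[0]),int(q[1]),0],[0,0,0]])
    print(str(rows).replace(' ',''))
E
python3 -c "
from h import *
circ(-20)"
```

```text
t 16.18 r 0.0415 worldang 90.5 fixang 85.0 z 0.0857 F [ 1.2 -1.8  7.5] g 0.0187
[[[-14,-3,0],[0,0,0]],[[-12,-9,0],[0,0,0]],[[-8,-12,0],[0,0,0]],[[-4,-14,0],[0,0,0]],[[1,-14,0],[0,0,0]],[[6,-14,0],[0,0,0]],[[11,-10,0],[0,0,0]],[[13,-6,0],[0,0,0]]]
```

```bash
python3 -m inch '[[[-14,-3,-2],[0,0,0]],[[-12,-9,-1],[0,0,0]],[[-8,-12,0],[0,0,0]],[[-4,-14,0],[0,0,0]]]'
python3 -c "
from h import *
circ(-20)"
```

```text
t: 16.52
tool_pos: [0.53, 0.0542, 0.0864]
orientation: [-0.05, 0.999, 0.002, 0.003]
ft_force: [16.5, 9.6, -20.0]
grip_width: 0.019
t 16.52 r 0.0435 worldang 13.8 fixang 8.3 z 0.0864 F [ 16.5   9.6 -20. ] g 0.019
[[[2,-15,0],[0,0,0]],[[5,-13,0],[0,0,0]],[[10,-11,0],[0,0,0]],[[13,-7,0],[0,0,0]],[[15,-2,0],[0,0,0]],[[14,3,0],[0,0,0]],[[12,8,0],[0,0,0]],[[9,11,0],[0,0,0]]]
```

```bash
python3 -m inch '[[[2,-15,1],[0,0,0]],[[5,-13,1],[0,0,0]],[[10,-11,0],[0,0,0]],[[13,-7,0],[0,0,0]]]'
python3 -c "
from h import *
circ(-20)"
```

```text
t: 16.85
tool_pos: [0.5033, 0.0029, 0.086]
orientation: [-0.05, 0.999, 0.001, 0.002]
ft_force: [-2.0, 17.2, 7.9]
grip_width: 0.0186
t 16.85 r 0.0438 worldang -69.3 fixang -74.8 z 0.086 F [-2.  17.2  7.9] g 0.0186
[[[15,0,0],[0,0,0]],[[14,4,0],[0,0,0]],[[12,9,0],[0,0,0]],[[8,11,0],[0,0,0]],[[4,15,0],[0,0,0]],[[-1,14,0],[0,0,0]],[[-6,13,0],[0,0,0]],[[-11,11,0],[0,0,0]]]
```

```bash
python3 -m inch '[[[15,0,0],[0,0,0]],[[14,4,0],[0,0,0]],[[12,9,0],[0,0,0]],[[8,11,0],[0,0,0]],[[4,15,0],[0,0,0]],[[-1,14,0],[0,0,0]],[[-6,13,0],[0,0,0]],[[-11,11,0],[0,0,0]]]'
python3 -c "
from h import *
circ(-20)"
```

```text
t: 17.52
tool_pos: [0.4614, 0.0749, 0.0862]
orientation: [-0.05, 0.999, -0.002, 0.003]
ft_force: [9.8, -15.0, -1.7]
grip_width: 0.0189
t 17.52 r 0.0408 worldang 130.3 fixang 124.8 z 0.0862 F [  9.8 -15.   -1.7] g 0.0189
[[[-13,7,0],[0,0,0]],[[-14,1,0],[0,0,0]],[[-14,-4,0],[0,0,0]],[[-12,-8,0],[0,0,0]],[[-8,-12,0],[0,0,0]],[[-4,-14,0],[0,0,0]],[[1,-15,0],[0,0,0]],[[7,-13,0],[0,0,0]]]
```

```bash
python3 -m inch '[[[-13,7,0],[0,0,0]],[[-14,1,0],[0,0,0]],[[-14,-4,0],[0,0,0]],[[-12,-8,0],[0,0,0]],[[-8,-12,0],[0,0,0]],[[-4,-14,0],[0,0,0]],[[1,-15,0],[0,0,0]],[[7,-13,0],[0,0,0]]]'
python3 -c "
from h import *
circ(-20)
manip.get_obs()
im=manip.snapshot('side');cv2.imwrite('pics/s8.png',cv2.resize(im[180:300,170:330,::-1],None,fx=5,fy=5))"
```

```text
t: 18.18
tool_pos: [0.5263, 0.0231, 0.0863]
orientation: [-0.05, 0.999, -0.0, 0.005]
ft_force: [13.2, -2.4, -8.7]
grip_width: 0.0191
t 18.18 r 0.0437 worldang -28.3 fixang -33.8 z 0.0863 F [13.2 -2.4 -8.7] g 0.0191
[[[12,-10,0],[0,0,0]],[[13,-6,0],[0,0,0]],[[14,-1,0],[0,0,0]],[[14,3,0],[0,0,0]],[[12,8,0],[0,0,0]],[[9,12,0],[0,0,0]],[[4,14,0],[0,0,0]],[[-1,15,0],[0,0,0]]]
```

View pics/s8.png

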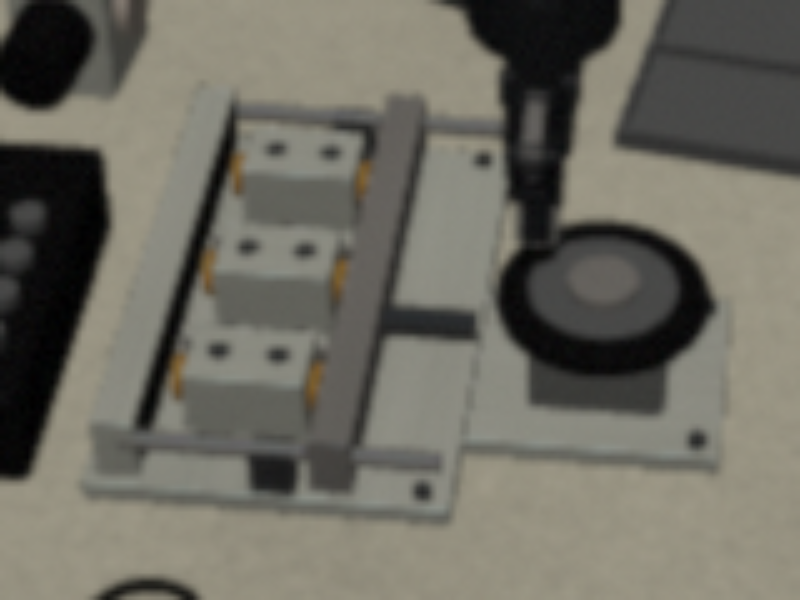

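```bash
python3 -m inch '[[[12,-10,0],[0,0,0]],[[13,-6,0],[0,0,0]],[[14,-1,0],[0,0,0]],[[14,3,0],[0,0,0]],[[12,8,0],[0,0,0]],[[9,12,0],[0,0,0]],[[4,14,0],[0,0,0]]]'
python3 -c "
from h import *
circ(-6)"
```

```text
t: 18.82
tool_pos: [0.4467, 0.0366, 0.0867]
orientation: [-0.049, 0.999, 0.001, 0.007]
ft_force: [29.0, 0.6, -15.6]
grip_width: 0.0186
t 18.82 r 0.0417 worldang -170.1 fixang -175.6 z 0.0867 F [ 29.    0.6 -15.6] g 0.0186
[[[0,4,0],[0,0,0]],[[0,5,0],[0,0,0]],[[-1,4,0],[0,0,0]],[[-1,4,0],[0,0,0]],[[-2,4,0],[0,0,0]],[[-2,4,0],[0,0,0]],[[-2,4,0],[0,0,0]],[[-3,3,0],[0,0,0]]]
```

```bash
python3 -m inch '[[[-2,3,0],[0,0,0]],[[-2,3,0],[0,0,0]],[[0,0,0],[0,0,0]]]'
python3 -c "
from h import *
circ(-6,1)"
```

```text
t: 19.07
tool_pos: [0.4472, 0.0401, 0.0865]
orientation: [-0.05, 0.999, -0.003, 0.002]
ft_force: [-0.6, -12.9, 6.5]
grip_width: 0.0186
t 19.07 r 0.0408 worldang -174.7 fixang -180.2 z 0.0865 F [ -0.6 -12.9   6.5] g 0.0186
[[[1,4,0],[0,0,0]]]
```

```bash
python3 -m inch '[[[0,-1,0],[0,0,0]],[[0,0,0],[0,0,0]],[[0,0,0],[0,0,0]],[[0,0,0],[0,0,0]]]' 120
python3 -m inch '[[[0,0,-30],[0,0,0]],[[0,0,-40],[0,0,0]],[[0,0,-40],[0,0,0]],[[0,0,-40],[0,0,0]],[[0,0,0],[0,0,0]]]' 0
python3 - <<'E'
from h import *
import pickle
o=manip.get_obs()
im=manip.snapshot('side');cv2.imwrite('pics/s9.png',cv2.resize(im[100:310,170:370,::-1],None,fx=2.8,fy=2.8))
im=manip.snapshot('scene');cv2.imwrite('pics/c9.png',cv2.resize(im[200:360,190:400,::-1],None,fx=3.7,fy=3.7))
p=manip.camera_params('wrist');im=manip.snapshot('wrist');cv2.imwrite('pics/w9.png',im[:,:,::-1])
pickle.dump(p,open('w9.pkl','wb'))
plan(.56,-.24,.28,-16,0)
E
```

```text
t: 19.4
tool_pos: [0.4456, 0.0413, 0.0845]
orientation: [-0.05, 0.999, 0.0, 0.0]
ft_force: [0.7, 0.3, -0.6]
grip_width: 0.0452
t: 19.82
tool_pos: [0.4495, 0.0413, 0.2436]
orientation: [-0.05, 0.999, -0.0, 0.007]
ft_force: [1.0, -0.4, 0.8]
grip_width: 0.0852
t 19.97 at [0.4458 0.0413 0.2345] yang 95.7 -> 164 n 10 grip 0.0856 F [-0.3 -0.2 -0.5]
[[-8.6, -29.1, -4.5], [-0.0, 0.0, -6.8]], [[-5.0, -29.9, -4.5], [-0.0, 0.0, -6.8]], [[-1.5, -30.3, -4.6], [-0.0, 0.0, -6.8]], [[2.2, -30.3, -4.6], [-0.0, 0.0, -6.8]], [[5.8, -29.8, -4.6], [-0.0, 0.0, -6.8]], [[9.3, -28.9, -4.6], [-0.0, 0.0, -6.8]], [[12.6, -27.6, -4.6], [-0.0, 0.0, -6.8]], [[15.8, -25.9, -4.6], [-0.0, 0.0, -6.8]], [[18.8, -23.8, -4.6], [-0.0, 0.0, -6.8]], [[21.5, -21.4, -4.6], [-0.0, 0.0, -6.8]],
```

View pics/s9.png

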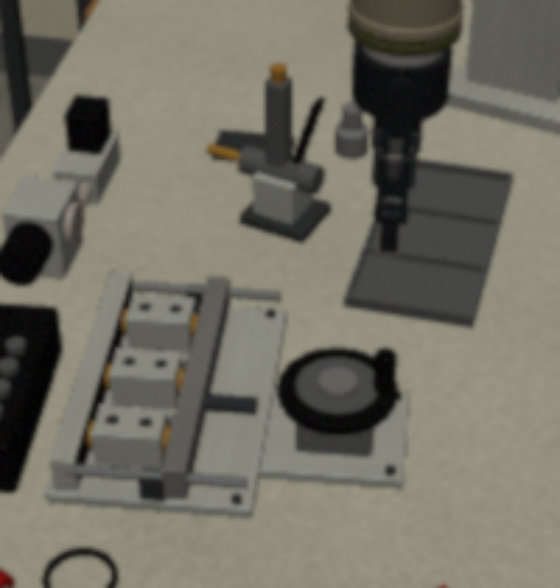

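View pics/c9.png

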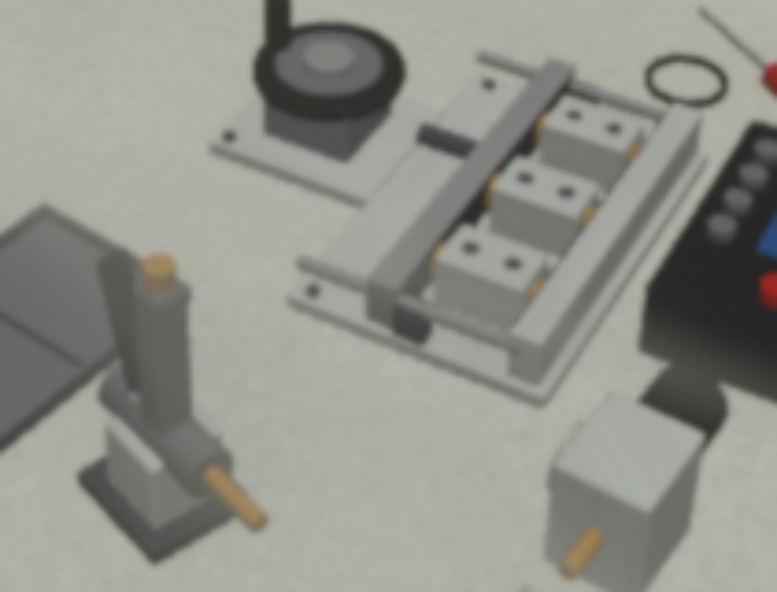

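View pics/w9.png

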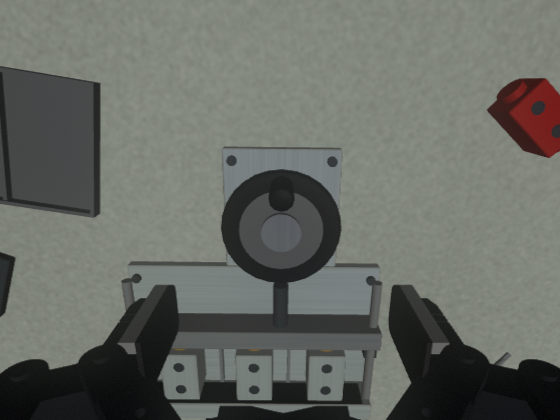

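Jaw is on its stops with the three blocks held. Now the gun.

```bash
sed -i 's/def plan(x,y,z,yang,n=8,ob=None,maxd=41)/def plan(x,y,z,yang,n=8,raw=False,maxd=41)/; s/t=yang+180\*round((a-yang)\/180); c=/t=yang if raw else yang+180*round((a-yang)\/180); c=/' h.py; python3 -c "
from h import *
plan(.57,-.24,.28,-16,0,True)"
```

```text
t 19.97 at [0.4458 0.0413 0.2345] yang 95.7 -> -16 n 16 grip 0.0856 F [-0.3 -0.2 -0.5]
[[-6.0, -18.3, -2.8], [0.0, 0.0, 7.0]], [[-8.2, -17.4, -2.8], [0.0, 0.0, 7.0]], [[-10.2, -16.3, -2.8], [0.0, 0.0, 7.0]], [[-12.1, -14.9, -2.8], [0.0, 0.0, 7.0]], [[-13.8, -13.3, -2.8], [0.0, 0.0, 7.0]], [[-15.4, -11.6, -2.8], [0.0, 0.0, 7.0]], [[-16.6, -9.6, -2.8], [0.0, 0.0, 7.0]], [[-17.7, -7.5, -2.8], [0.0, 0.0, 7.0]], [[-18.5, -5.3, -2.8], [0.0, 0.0, 7.0]], [[-19.0, -3.0, -2.8], [0.0, 0.0, 7.0]], [[-19.2, -0.7, -2.8], [0.0, 0.0, 7.0]], [[-19.1, 1.6, -2.8], [0.0, 0.0, 7.0]], [[-18.8, 4.0, -2.8], [0.0, 0.0, 7.0]], [[-18.2, 6.2, -2.8], [0.0, 0.0, 7.0]], [[-17.3, 8.4, -2.8], [0.0, 0.0, 7.0]], [[-16.1, 10.4, -2.8], [0.0, 0.0, 7.0]],
```

```bash
python3 -m inch '[[[-6,-18,-3],[0,0,7]],[[-8,-17,-3],[0,0,7]],[[-10,-16,-3],[0,0,7]],[[-12,-15,-3],[0,0,7]],[[-14,-13,-3],[0,0,7]],[[-15,-12,-3],[0,0,7]],[[-17,-10,-3],[0,0,7]],[[-18,-7,-3],[0,0,7]]]'
python3 -m inch '[[[-18,-5,-3],[0,0,7]],[[-19,-3,-3],[0,0,7]],[[-19,-1,-3],[0,0,7]],[[-19,2,-3],[0,0,7]],[[-19,4,-3],[0,0,7]],[[-18,6,-3],[0,0,7]],[[-17,8,-3],[0,0,7]],[[-16,10,-3],[0,0,7]]]'
python3 -m inch '[[[0,0,0],[0,0,0]],[[0,0,0],[0,0,0]]]'
python3 - <<'E'
from h import *
import pickle
p=manip.camera_params('wrist');im=manip.snapshot('wrist');cv2.imwrite('pics/w10.png',im[:,:,::-1])
pickle.dump(p,open('w10.pkl','wb'))
E
```

```text
t: 20.63
tool_pos: [0.5065, -0.0995, 0.2556]
orientation: [0.428, 0.904, -0.0, -0.002]
ft_force: [0.9, 0.8, -1.1]
grip_width: 0.0855
t: 21.3
tool_pos: [0.5673, -0.2388, 0.2792]
orientation: [0.802, 0.597, -0.001, -0.002]
ft_force: [-0.2, 0.2, 0.6]
grip_width: 0.0854
t: 21.47
tool_pos: [0.5672, -0.2386, 0.2795]
orientation: [0.8, 0.6, -0.001, -0.002]
ft_force: [-0.2, 0.3, -0.7]
grip_width: 0.0856
```

View pics/w10.png

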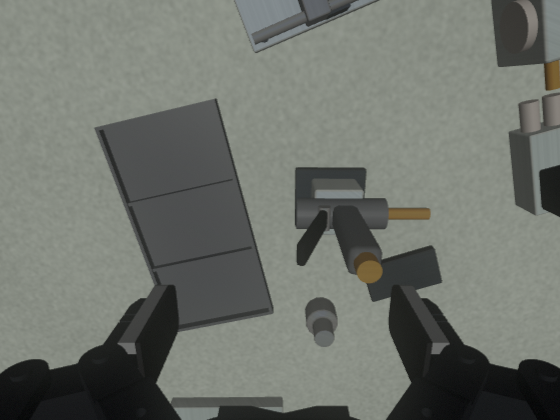

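```bash
python3 - <<'E'
from h import *
import pickle
np.set_printoptions(precision=4,suppress=True)
p=pickle.load(open('w10.pkl','rb'))
im=cv2.imread('pics/w10.png');cv2.imwrite('pics/w10c.png',cv2.resize(im[150:310,270:450],None,fx=3.7,fy=3.7,interpolation=cv2.INTER_CUBIC))
Q=lambda u,z:pl('',u,z,p)[:2]
print('cap',Q((369.5,268),.187),Q((367,262),.175),'trig',Q((303,262),.162))
a,b=Q((296,168),.008),Q((366,168),.008);print('base ang',np.degrees(np.arctan2(*(b-a)[::-1])),a,b)
a,b=Q((388,214),.07),Q((428,214),.07);print('nozzle',np.degrees(np.arctan2(*(b-a)[::-1])),a,b)
E
```

```text
cap [ 0.6135 -0.292 ] [ 0.614  -0.2935] trig [ 0.5677 -0.2869]
base ang -16.152072592840522 [ 0.5776 -0.2474] [ 0.6535 -0.2694]
nozzle -16.116201818503722 [ 0.6553 -0.3047] [ 0.6937 -0.3157]
```

View pics/w10c.png

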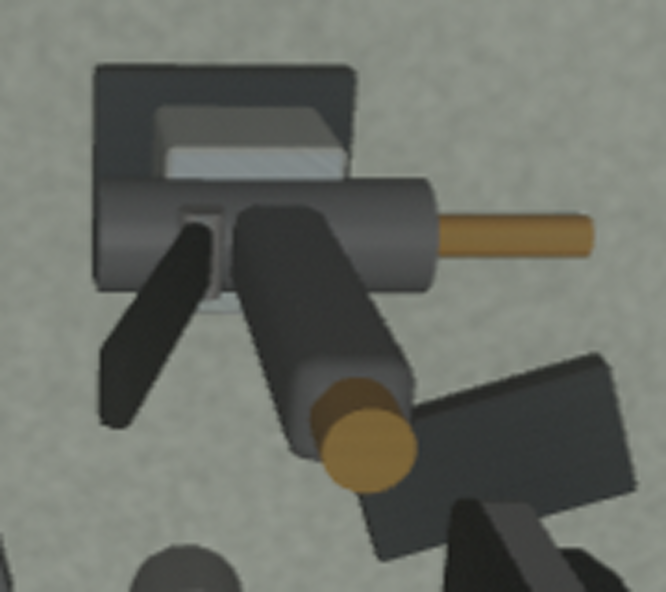

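```bash
python3 -c "
from h import *
plan(.5957,-.288,.25,-16,0)"
```

```text
t 21.52 at [ 0.5672 -0.2379  0.2798] yang -16.2 -> -16 n 2 grip 0.0852 F [-1.3  0.1 -0.5]
[[-20.1, 20.7, 14.8], [-0.1, -0.0, -0.1]], [[-20.1, 20.7, 14.9], [-0.1, -0.0, -0.1]],
```

```bash
python3 -m inch '[[[-20,20,15],[0,0,0]],[[-20,20,15],[0,0,0]],[[0,0,0],[0,0,0]],[[0,0,0],[0,0,0]]]'
python3 - <<'E'
from h import *
p=manip.camera_params('wrist');im=manip.snapshot('wrist');cv2.imwrite('pics/w11.png',im[:,:,::-1])
plan(.5957,-.288,.126,-16,0)
E
```

```text
t: 21.85
tool_pos: [0.594, -0.2873, 0.2486]
orientation: [0.8, 0.6, -0.001, -0.003]
ft_force: [-1.0, 0.3, 0.1]
grip_width: 0.0855
t 21.9 at [ 0.5945 -0.2869  0.2506] yang -16.2 -> -16 n 4 grip 0.0853 F [ 0.1 -0.3  0.8]
[[-0.2, 0.5, 31.1], [-0.0, -0.0, -0.0]], [[-0.2, 0.4, 31.1], [-0.0, -0.0, -0.0]], [[-0.2, 0.4, 31.1], [-0.0, -0.0, -0.0]], [[-0.2, 0.4, 31.1], [-0.0, -0.0, -0.0]],
```

View pics/w11.png

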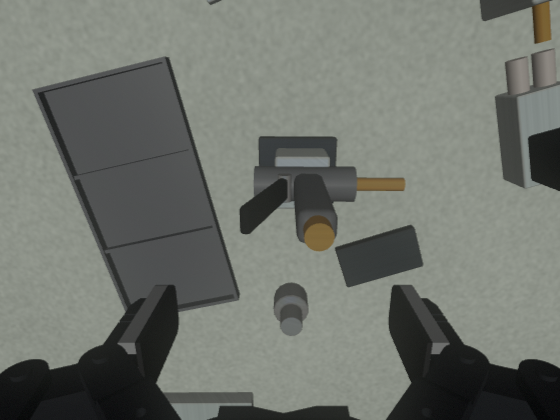

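The grip (318,225) and trigger (262,207) together span 240–337 px, centred between the fingers at 283. Descending.

```bash
python3 -m inch '[[[0,0,31],[0,0,0]],[[0,0,31],[0,0,0]],[[0,0,25],[0,0,0]],[[0,0,0],[0,0,0]]]'
python3 -m inch '[[[0,0,20],[0,0,0]],[[0,0,17],[0,0,0]],[[0,0,0],[0,0,0]],[[0,0,0],[0,0,0]]]'
```

```text
t: 22.23
tool_pos: [0.5922, -0.2849, 0.1596]
orientation: [0.8, 0.601, -0.002, -0.004]
ft_force: [-1.0, 0.6, -1.3]
grip_width: 0.0853
t: 22.57
tool_pos: [0.5952, -0.2873, 0.1297]
orientation: [0.8, 0.6, 0.0, -0.0]
ft_force: [0.2, -0.2, 0.1]
grip_width: 0.0851
```

```bash
python3 - <<'E'
from h import *
im=manip.snapshot('side');cv2.imwrite('pics/s12.png',cv2.resize(im[90:210,210:350,::-1],None,fx=4,fy=4))
im=manip.snapshot('scene');cv2.imwrite('pics/c12.png',cv2.resize(im[220:360,180:320,::-1],None,fx=4,fy=4))
E
```

```text
(no output)
```

View pics/s12.png

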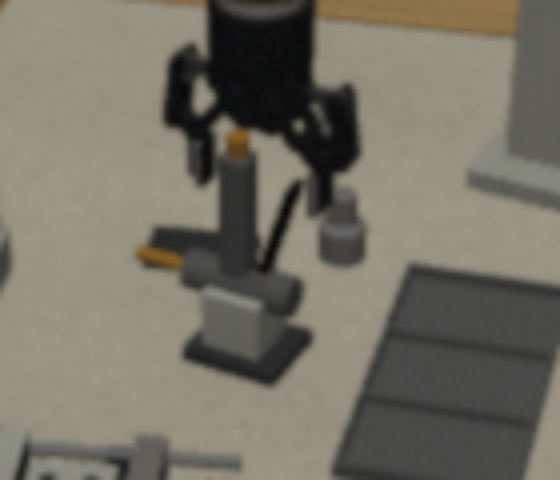

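View pics/c12.png

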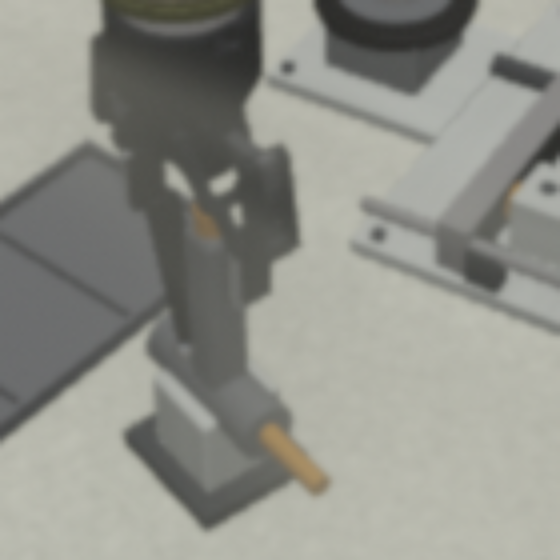

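```bash
python3 -m inch '[[[0,2,0],[0,0,0]],[[0,2,0],[0,0,0]],[[0,2,0],[0,0,0]],[[0,2,0],[0,0,0]],[[0,2,0],[0,0,0]],[[0,0,0],[0,0,0]],[[0,0,0],[0,0,0]]]' 255 40
```

```text
t: 23.25
tool_pos: [0.6079, -0.2921, 0.1319]
orientation: [0.8, 0.6, 0.002, 0.003]
ft_force: [5.9, -1.4, 7.4]
grip_width: 0.0384
```

Width 38 mm means the trigger is fully squeezed. Hold it for over a second.

```bash
python3 -m inch '[[[0,0,0],[0,0,0]],[[0,0,0],[0,0,0]],[[0,0,0],[0,0,0]],[[0,0,0],[0,0,0]],[[0,0,0],[0,0,0]],[[0,0,0],[0,0,0]],[[0,0,0],[0,0,0]],[[0,0,0],[0,0,0]]]'
python3 - <<'E'
from h import *
im=manip.snapshot('side');cv2.imwrite('pics/s13.png',cv2.resize(im[90:310,170:350,::-1],None,fx=2.7,fy=2.7))
E
python3 -m inch '[[[0,0,0],[0,0,0]],[[0,0,0],[0,0,0]],[[0,0,0],[0,0,0]],[[0,0,0],[0,0,0]],[[0,0,0],[0,0,0]],[[0,0,0],[0,0,0]],[[0,0,0],[0,0,0]],[[0,0,0],[0,0,0]]]'
```

```text
t: 23.92
tool_pos: [0.608, -0.2921, 0.1318]
orientation: [0.8, 0.6, 0.002, 0.003]
ft_force: [6.8, -1.5, 7.3]
grip_width: 0.0382
t: 24.63
tool_pos: [0.6079, -0.2921, 0.1318]
orientation: [0.8, 0.6, 0.002, 0.003]
ft_force: [7.0, -1.7, 7.4]
grip_width: 0.0382
```

View pics/s13.png

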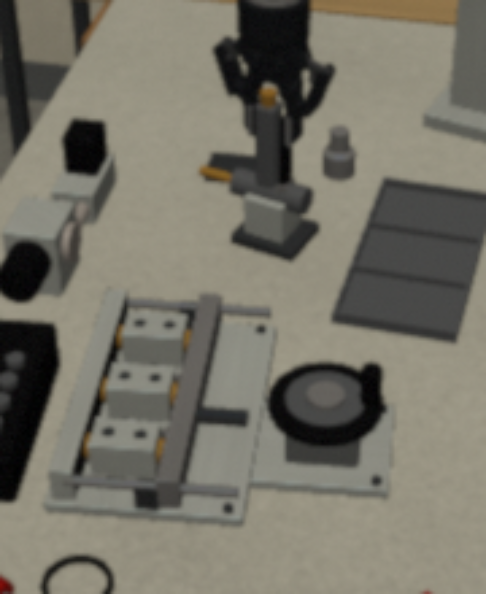

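The trigger is upright against the grip and the blocks are still held. Let go, shifting back to centre, and lift.

```bash
python3 -m inch '[[[0,-2,0],[0,0,0]],[[0,-2,0],[0,0,0]],[[0,-2,0],[0,0,0]],[[0,-2,0],[0,0,0]],[[0,-2,0],[0,0,0]],[[0,0,0],[0,0,0]],[[0,0,0],[0,0,0]]]' 0
python3 - <<'E'
from h import *
im=manip.snapshot('side');cv2.imwrite('pics/s14.png',cv2.resize(im[90:210,210:350,::-1],None,fx=4,fy=4))
E
python3 -m inch '[[[0,0,-20],[0,0,0]],[[0,0,-35],[0,0,0]],[[0,0,-35],[0,0,0]],[[0,0,-35],[0,0,0]],[[0,0,0],[0,0,0]]]'
python3 -c "
from h import *
plan(.446,.041,.22,95.5,0,True)"
```

```text
t: 25.22
tool_pos: [0.5954, -0.2883, 0.1287]
orientation: [0.8, 0.6, 0.0, 0.0]
ft_force: [0.4, -0.5, 0.9]
grip_width: 0.0849
t: 25.68
tool_pos: [0.5984, -0.2899, 0.2637]
orientation: [0.8, 0.6, 0.003, 0.006]
ft_force: [0.1, -0.7, 1.4]
grip_width: 0.0852
t 25.68 at [ 0.5984 -0.2899  0.2637] yang -16.3 -> 95.5 n 16 grip 0.0852 F [ 0.1 -0.7  1.4]
[[17.2, -15.0, 2.5], [0.0, 0.1, -7.0]], [[18.9, -12.8, 2.5], [0.0, 0.1, -7.0]], [[20.3, -10.4, 2.5], [0.0, 0.1, -7.0]], [[21.4, -7.8, 2.5], [0.0, 0.1, -7.0]], [[22.2, -5.2, 2.6], [0.0, 0.1, -7.0]], [[22.7, -2.4, 2.6], [0.0, 0.1, -7.0]], [[22.8, 0.3, 2.6], [0.0, 0.1, -7.0]], [[22.6, 3.1, 2.6], [0.0, 0.1, -7.0]], [[22.0, 5.8, 2.6], [0.0, 0.1, -7.0]], [[21.1, 8.5, 2.7], [0.0, 0.1, -7.0]], [[20.0, 11.0, 2.7], [0.0, 0.1, -7.0]], [[18.5, 13.3, 2.7], [0.0, 0.1, -7.0]], [[16.7, 15.5, 2.7], [0.0, 0.1, -7.0]], [[14.7, 17.4, 2.7], [0.0, 0.1, -7.0]], [[12.5, 19.0, 2.7], [0.0, 0.1, -7.0]], [[10.1, 20.4, 2.7], [0.0, 0.1, -7.0]],
```

View pics/s14.png

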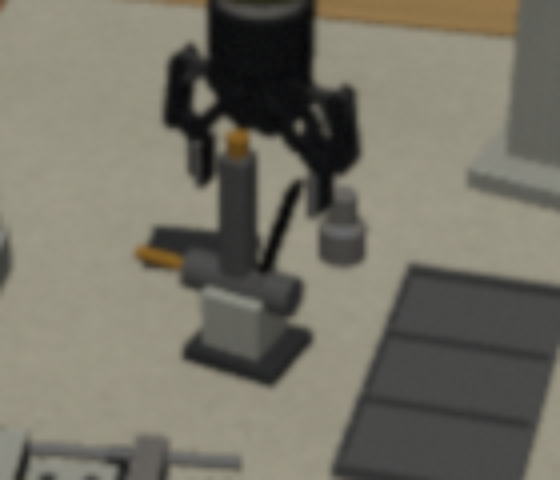

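The trigger has sprung back. Returning to the handle.

```bash
python3 -m inch '[[[17,-15,0],[0,0,-7]],[[19,-13,0],[0,0,-7]],[[20,-10,0],[0,0,-7]],[[21,-8,0],[0,0,-7]],[[22,-5,3],[0,0,-7]],[[23,-2,3],[0,0,-7]],[[23,0,3],[0,0,-7]],[[23,3,3],[0,0,-7]]]'
python3 -m inch '[[[22,6,3],[0,0,-7]],[[21,8,3],[0,0,-7]],[[20,11,3],[0,0,-7]],[[18,13,3],[0,0,-7]],[[17,15,3],[0,0,-7]],[[15,17,3],[0,0,-7]],[[12,19,3],[0,0,-7]],[[10,20,3],[0,0,-7]]]' 110
python3 -m inch '[[[0,0,0],[0,0,0]],[[0,0,0],[0,0,0]]]'
python3 -c "
from h import *
plan(.446,.041,.082,95.5,0,True)"
```

```text
t: 26.35
tool_pos: [0.5181, -0.1218, 0.2413]
orientation: [0.422, 0.906, 0.0, 0.0]
ft_force: [-0.1, 0.4, 0.1]
grip_width: 0.0853
t: 27.02
tool_pos: [0.4412, 0.0415, 0.2174]
orientation: [-0.053, 0.999, -0.0, 0.001]
ft_force: [-0.3, 0.8, -0.4]
grip_width: 0.0485
t: 27.18
tool_pos: [0.4414, 0.0413, 0.2174]
orientation: [-0.05, 0.999, -0.0, 0.0]
ft_force: [0.0, -1.3, -0.1]
grip_width: 0.0486
t 27.18 at [0.4414 0.0413 0.2174] yang 95.8 -> 95.5 n 4 grip 0.0486 F [ 0.  -1.3 -0.1]
[[-1.1, -0.2, 33.9], [-0.0, 0.0, 0.1]], [[-1.1, -0.2, 33.9], [-0.0, 0.0, 0.1]], [[-1.1, -0.2, 33.9], [-0.0, 0.0, 0.1]], [[-1.1, -0.2, 33.9], [-0.0, 0.0, 0.1]],
```

```bash
python3 -m inch '[[[-1,0,34],[0,0,0]],[[-1,0,34],[0,0,0]],[[-1,0,34],[0,0,0]],[[-1,0,32],[0,0,0]],[[0,0,0],[0,0,0]]]'
python3 -m inch '[[[0,0,0],[0,0,0]],[[0,0,0],[0,0,0]],[[0,0,0],[0,0,0]],[[0,0,0],[0,0,0]],[[0,0,0],[0,0,0]],[[0,0,0],[0,0,0]]]' 255 30
python3 -c "
from h import *
circ(20)"
```

```text
t: 27.6
tool_pos: [0.4412, 0.0402, 0.077]
orientation: [-0.048, 0.999, 0.0, -0.005]
ft_force: [-1.6, 0.3, -1.5]
grip_width: 0.0485
t: 28.1
tool_pos: [0.4475, 0.0399, 0.086]
orientation: [-0.049, 0.999, -0.001, 0.002]
ft_force: [-0.2, -5.7, -2.4]
grip_width: 0.0189
t 28.1 r 0.0405 worldang -174.5 fixang -180.0 z 0.086 F [-0.2 -5.7 -2.4] g 0.0189
[[[-1,-14,0],[0,0,0]],[[-7,-13,0],[0,0,0]],[[-11,-9,0],[0,0,0]],[[-14,-5,0],[0,0,0]],[[-15,0,0],[0,0,0]],[[-13,5,0],[0,0,0]],[[-12,9,0],[0,0,0]],[[-7,12,0],[0,0,0]]]
```

```bash
python3 -m inch '[[[-1,-14,0],[0,0,0]],[[-7,-13,0],[0,0,0]],[[-11,-9,0],[0,0,0]],[[-14,-5,0],[0,0,0]],[[-15,0,0],[0,0,0]],[[-13,5,0],[0,0,0]],[[-12,9,0],[0,0,0]],[[-7,12,0],[0,0,0]]]'
python3 -c "
from h import *
circ(20)"
```

```text
t: 28.77
tool_pos: [0.5299, 0.0325, 0.0861]
orientation: [-0.049, 0.999, -0.001, 0.003]
ft_force: [-0.0, -3.5, -3.2]
grip_width: 0.0186
t 28.77 r 0.0436 worldang -15.1 fixang -20.6 z 0.0861 F [-0.  -3.5 -3.2] g 0.0186
[[[-1,15,0],[0,0,0]],[[2,14,0],[0,0,0]],[[7,13,0],[0,0,0]],[[11,10,0],[0,0,0]],[[14,5,0],[0,0,0]],[[15,0,0],[0,0,0]],[[13,-5,0],[0,0,0]],[[12,-9,0],[0,0,0]]]
```

```bash
python3 -m inch '[[[-1,15,0],[0,0,0]],[[2,14,0],[0,0,0]],[[7,13,0],[0,0,0]],[[11,10,0],[0,0,0]],[[14,5,0],[0,0,0]],[[15,0,0],[0,0,0]],[[13,-5,0],[0,0,0]],[[12,-9,0],[0,0,0]]]'
python3 -c "
from h import *
circ(20)"
```

```text
t: 29.43
tool_pos: [0.4537, 0.0674, 0.0862]
orientation: [-0.05, 0.999, -0.002, 0.005]
ft_force: [24.7, -14.2, -18.2]
grip_width: 0.0186
t 29.43 r 0.0415 worldang 145.3 fixang 139.8 z 0.0862 F [ 24.7 -14.2 -18.2] g 0.0186
[[[8,-12,0],[0,0,0]],[[2,-15,0],[0,0,0]],[[-2,-14,0],[0,0,0]],[[-7,-13,0],[0,0,0]],[[-11,-9,0],[0,0,0]],[[-14,-5,0],[0,0,0]],[[-15,0,0],[0,0,0]],[[-13,5,0],[0,0,0]]]
```

```bash
python3 -m inch '[[[5,-13,1],[0,0,0]],[[2,-15,0],[0,0,0]],[[-2,-14,0],[0,0,0]],[[-7,-13,0],[0,0,0]],[[-11,-9,0],[0,0,0]],[[-14,-5,0],[0,0,0]],[[-15,0,0],[0,0,0]],[[-13,5,0],[0,0,0]]]'
python3 -c "
from h import *
circ(20)"
```

```text
t: 30.1
tool_pos: [0.5139, 0.0094, 0.086]
orientation: [-0.049, 0.999, -0.001, 0.003]
ft_force: [-2.8, -1.5, 5.8]
grip_width: 0.0188
t 30.1 r 0.0432 worldang -52.8 fixang -58.3 z 0.086 F [-2.8 -1.5  5.8] g 0.0188
[[[-10,11,0],[0,0,0]],[[-7,12,0],[0,0,0]],[[-2,15,0],[0,0,0]],[[3,14,0],[0,0,0]],[[7,13,0],[0,0,0]],[[12,9,0],[0,0,0]],[[13,4,0],[0,0,0]],[[15,0,0],[0,0,0]]]
```

```bash
python3 -m inch '[[[-10,11,0],[0,0,0]],[[-7,12,0],[0,0,0]],[[-2,15,0],[0,0,0]],[[3,14,0],[0,0,0]],[[7,13,0],[0,0,0]],[[12,9,0],[0,0,0]],[[13,4,0],[0,0,0]],[[14,0,0],[0,0,0]]]'
python3 -c "
from h import *
circ(20,4)"
```

```text
t: 30.77
tool_pos: [0.476, 0.084, 0.0859]
orientation: [-0.05, 0.999, -0.003, 0.004]
ft_force: [10.6, -23.9, 2.7]
grip_width: 0.0188
t 30.77 r 0.0419 worldang 106.3 fixang 100.8 z 0.0859 F [ 10.6 -23.9   2.7] g 0.0188
[[[14,-5,0],[0,0,0]],[[11,-10,0],[0,0,0]],[[7,-12,0],[0,0,0]],[[2,-15,0],[0,0,0]]]
```

```bash
python3 -m inch '[[[14,-7,0],[0,0,0]],[[11,-10,0],[0,0,0]],[[7,-12,0],[0,0,0]],[[0,-13,0],[0,0,0]]]'
python3 -c "
from h import *
circ(6,4)"
```

```text
t: 31.1
tool_pos: [0.4472, 0.0412, 0.0858]
orientation: [-0.05, 0.999, 0.0, 0.003]
ft_force: [-5.2, 4.2, 13.8]
grip_width: 0.0185
t 31.1 r 0.0406 worldang -176.3 fixang -181.8 z 0.0858 F [-5.2  4.2 13.8] g 0.0185
[[[1,-4,0],[0,0,0]],[[0,-5,0],[0,0,0]],[[-1,-4,0],[0,0,0]],[[-2,-4,0],[0,0,0]]]
```

Nearly at zero. A little more to the stop, then release and lift.

```bash
python3 -m inch '[[[1,-4,0],[0,0,0]],[[0,-2,0],[0,0,0]],[[0,0,0],[0,0,0]]]'
python3 -m inch '[[[0,1,0],[0,0,0]],[[0,0,0],[0,0,0]],[[0,0,0],[0,0,0]],[[0,0,0],[0,0,0]]]' 120
python3 -m inch '[[[0,0,-30],[0,0,0]],[[0,0,-40],[0,0,0]],[[0,0,-40],[0,0,0]],[[0,0,-40],[0,0,0]],[[0,0,0],[0,0,0]],[[0,0,0],[0,0,0]]]' 87
python3 - <<'E'
from h import *
import pickle
im=manip.snapshot('side');cv2.imwrite('pics/s15.png',cv2.resize(im[150:310,170:370,::-1],None,fx=3.5,fy=3.5))
p=manip.camera_params('wrist');im=manip.snapshot('wrist');cv2.imwrite('pics/w15.png',im[:,:,::-1])
pickle.dump(p,open('w15.pkl','wb'))
E
```

```text
t: 31.35
tool_pos: [0.4473, 0.0387, 0.0859]
orientation: [-0.049, 0.999, 0.004, 0.003]
ft_force: [-1.6, 20.0, 10.6]
grip_width: 0.0189
t: 31.68
tool_pos: [0.4454, 0.0358, 0.0831]
orientation: [-0.05, 0.999, -0.0, 0.001]
ft_force: [-0.0, 0.1, -0.4]
grip_width: 0.0449
t: 32.18
tool_pos: [0.4469, 0.0356, 0.2357]
orientation: [-0.05, 0.999, -0.0, 0.003]
ft_force: [-0.1, 0.3, -0.4]
grip_width: 0.0564
```

View pics/s15.png

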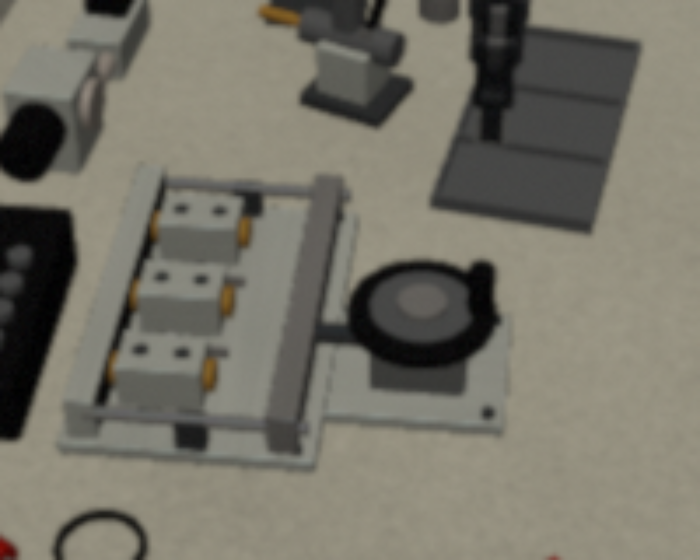

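View pics/w15.png

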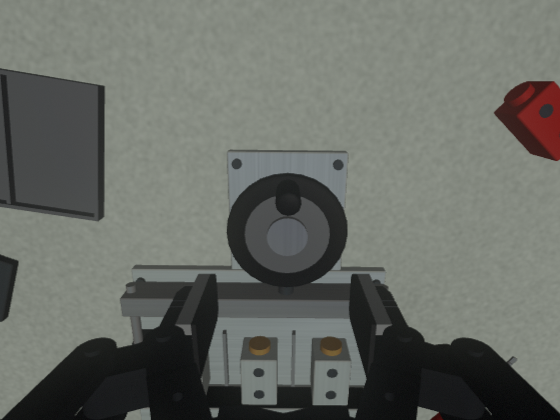

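```bash
python3 - <<'E'
from h import *
import pickle
p=pickle.load(open('w10.pkl','rb'));Q=lambda u,z:pl('',u,z,p)[:2]
c=[Q(u,.014) for u in((96,128),(216,99.5),(273,312))];print(np.round(c,4),'centre',(c[0]+c[2])/2,np.degrees(np.arctan2(*(c[1]-c[2])[::-1])))
C=np.array([.585,.0225]);a=np.radians(5.5);ex=np.array([np.cos(a),np.sin(a)]);ey=np.array([-ex[1],ex[0]])
for y in(-.08,0,.08):print(C+.085*ex+y*ey)
plan(*(C+.085*ex-.08*ey),.12,95.5,0)
E
```

```text
[[ 0.3823 -0.1438]
 [ 0.5166 -0.1522]
 [ 0.4994 -0.4178]] centre [ 0.4408776  -0.28081056] 86.29871126199102
[ 0.67727634 -0.04898481]
[0.66960868 0.03064689]
[0.66194102 0.11027858]
t 32.28 at [0.4447 0.0357 0.2316] yang 95.7 -> 95.5 n 7 grip 0.0562 F [-0.7  0.2 -0.7]
[[-31.9, -15.3, 15.9], [-0.0, -0.0, 0.0]], [[-31.9, -15.3, 15.9], [-0.0, -0.0, 0.0]], [[-31.9, -15.3, 15.9], [-0.0, -0.0, 0.0]], [[-31.9, -15.3, 15.9], [-0.0, -0.0, 0.0]], [[-31.9, -15.3, 15.9], [-0.0, -0.0, 0.0]], [[-31.9, -15.3, 15.9], [-0.0, -0.0, 0.0]], [[-31.9, -15.2, 15.9], [-0.0, -0.0, 0.0]],
```

```bash
python3 -m inch '[[[-32,-15,14],[0,0,0]],[[-32,-15,14],[0,0,0]],[[-32,-15,14],[0,0,0]],[[-32,-15,14],[0,0,0]],[[-32,-15,16],[0,0,0]],[[-32,-15,18],[0,0,0]],[[-32,-15,18],[0,0,0]],[[0,0,0],[0,0,0]]]'
python3 -m inch '[[[0,0,0],[0,0,0]]]'
python3 - <<'E'
from h import *
p=manip.camera_params('wrist');im=manip.snapshot('wrist');cv2.imwrite('pics/w16.png',im[:,:,::-1])
plan(.6773,-.049,.027,95.5,0)
E
```

```text
t: 32.95
tool_pos: [0.6762, -0.0481, 0.1103]
orientation: [-0.049, 0.999, 0.001, -0.008]
ft_force: [-0.2, 1.3, -3.5]
grip_width: 0.0562
t: 33.03
tool_pos: [0.6752, -0.0466, 0.116]
orientation: [-0.049, 0.999, 0.001, -0.006]
ft_force: [-1.1, 0.8, -0.9]
grip_width: 0.0563
t 33.08 at [ 0.6761 -0.0463  0.1197] yang 95.7 -> 95.5 n 3 grip 0.0565 F [-0.1 -0.1  1.4]
[[-0.5, -1.0, 30.9], [0.0, -0.1, 0.1]], [[-0.5, -1.0, 30.9], [0.0, -0.1, 0.1]], [[-0.4, -1.0, 30.9], [0.0, -0.1, 0.1]],
```

View pics/w16.png

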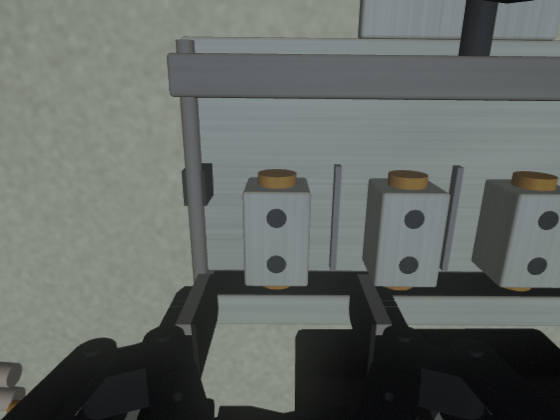

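Block in lane −80 at (277,240), 3 mm left of the finger middle. Shift −3 and descend.

```bash
python3 -m inch '[[[0,-2,28],[0,0,0]],[[0,-1,28],[0,0,0]],[[0,0,25],[0,0,0]],[[0,0,12],[0,0,0]],[[0,0,0],[0,0,0]]]'
python3 -m inch '[[[0,0,0],[0,0,0]],[[0,0,0],[0,0,0]],[[0,0,0],[0,0,0]],[[0,0,0],[0,0,0]]]' 255 60
python3 -m inch '[[[0,0,-37],[0,0,0]],[[0,0,-37],[0,0,0]],[[0,0,-37],[0,0,0]],[[0,0,-37],[0,0,0]],[[0,0,0],[0,0,0]],[[0,0,0],[0,0,0]]]'
python3 -c "
from h import *
plan(.4343,-.367,.12,86.3,0)"
```

```text
t: 33.5
tool_pos: [0.6757, -0.0485, 0.029]
orientation: [-0.05, 0.999, 0.0, -0.002]
ft_force: [-1.0, -0.2, -0.4]
grip_width: 0.0561
t: 33.83
tool_pos: [0.6797, -0.0493, 0.034]
orientation: [-0.05, 0.999, -0.0, 0.001]
ft_force: [-5.5, 1.0, 6.9]
grip_width: 0.0388
t: 34.33
tool_pos: [0.6815, -0.0497, 0.1849]
orientation: [-0.05, 0.999, -0.001, 0.005]
ft_force: [0.2, -0.3, -3.2]
grip_width: 0.0387
t 34.33 at [ 0.6815 -0.0497  0.1849] yang 95.7 -> 86.3 n 10 grip 0.0387 F [ 0.2 -0.3 -3.2]
[[27.8, -29.1, 6.3], [-0.0, 0.1, 0.9]], [[27.3, -29.6, 6.3], [-0.0, 0.1, 0.9]], [[26.8, -30.0, 6.3], [-0.0, 0.1, 0.9]], [[26.3, -30.4, 6.4], [-0.0, 0.1, 0.9]], [[25.8, -30.9, 6.4], [-0.0, 0.1, 0.9]], [[25.3, -31.3, 6.4], [-0.0, 0.1, 0.9]], [[24.8, -31.7, 6.4], [-0.0, 0.1, 0.9]], [[24.2, -32.1, 6.4], [-0.0, 0.1, 0.9]], [[23.7, -32.5, 6.5], [-0.0, 0.1, 0.9]], [[23.2, -32.9, 6.5], [-0.0, 0.1, 0.9]],
```

Routing around the gun: go first via (0.45,-0.12).

```bash
python3 -m inch '[[[38,-7,0],[0,0,1]],[[38,-7,0],[0,0,1]],[[38,-7,0],[0,0,1]],[[38,-7,0],[0,0,1]],[[36,-15,0],[0,0,1]],[[30,-25,0],[0,0,1]],[[0,-38,4],[0,0,1]],[[0,-38,6],[0,0,1]]]'
python3 -c "
from h import *
plan(.4343,-.367,.12,86.3,0)"
```

```text
t: 35.0
tool_pos: [0.4607, -0.2058, 0.1682]
orientation: [0.02, 1.0, 0.0, -0.0]
ft_force: [1.8, -1.1, -2.2]
grip_width: 0.0391
t 35.0 at [ 0.4607 -0.2058  0.1682] yang 87.7 -> 86.3 n 5 grip 0.0391 F [ 1.8 -1.1 -2.2]
[[4.0, -32.4, 9.6], [0.0, -0.0, 0.3]], [[3.8, -32.4, 9.6], [0.0, -0.0, 0.3]], [[3.7, -32.5, 9.6], [0.0, -0.0, 0.3]], [[3.5, -32.5, 9.6], [0.0, -0.0, 0.3]], [[3.3, -32.5, 9.6], [0.0, -0.0, 0.3]],
```

```bash
python3 -m inch '[[[4,-32,9],[0,0,0.2]],[[4,-32,9],[0,0,0.2]],[[4,-32,9],[0,0,0.2]],[[4,-32,9],[0,0,0]],[[4,-31,9],[0,0,0]],[[0,0,0],[0,0,0]],[[0,0,0],[0,0,0]]]'
python3 - <<'E'
from h import *
p=manip.camera_params('wrist');im=manip.snapshot('wrist');cv2.imwrite('pics/w17.png',im[:,:,::-1])
plan(.4343,-.367,.025,86.3,0)
E
```

```text
t: 35.58
tool_pos: [0.4336, -0.364, 0.1216]
orientation: [0.027, 1.0, 0.001, -0.002]
ft_force: [0.5, 0.5, -2.8]
grip_width: 0.0388
t 35.63 at [ 0.4343 -0.3631  0.1223] yang 87.0 -> 86.3 n 3 grip 0.0387 F [ 0.3  1.  -2.4]
[[-0.1, -1.4, 32.4], [0.0, -0.0, 0.2]], [[-0.1, -1.4, 32.4], [0.0, -0.0, 0.2]], [[-0.1, -1.3, 32.4], [0.0, -0.0, 0.2]],
```

View pics/w17.png

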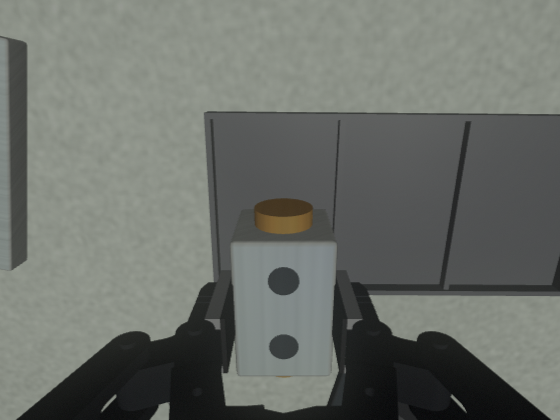

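```bash
python3 -m inch '[[[0,-2,31],[0,0,0.3]],[[0,-2,31],[0,0,0.3]],[[0,0,31],[0,0,0]],[[0,0,0],[0,0,0]],[[0,0,0],[0,0,0]]]'
python3 -m inch '[[[0,0,2],[0,0,0]],[[0,0,0],[0,0,0]]]'
```

```text
t: 36.05
tool_pos: [0.4347, -0.3655, 0.0299]
orientation: [0.03, 1.0, 0.001, -0.001]
ft_force: [-0.0, 0.1, -2.7]
grip_width: 0.0385
t: 36.22
tool_pos: [0.4361, -0.3675, 0.0305]
orientation: [0.03, 1.0, -0.0, 0.001]
ft_force: [-0.1, -0.7, -3.3]
grip_width: 0.0389
```

```bash
python3 -m inch '[[[0,0,3],[0,0,0]],[[0,0,2],[0,0,0]],[[0,0,0],[0,0,0]],[[0,0,0],[0,0,0]]]'
python3 -m inch '[[[0,0,1],[0,0,0]],[[0,0,1],[0,0,0]],[[0,0,0],[0,0,0]],[[0,0,0],[0,0,0]]]'
```

```text
t: 36.55
tool_pos: [0.4359, -0.3681, 0.0252]
orientation: [0.031, 1.0, -0.0, 0.001]
ft_force: [0.9, 0.9, 1.9]
grip_width: 0.0387
t: 36.88
tool_pos: [0.4361, -0.3681, 0.025]
orientation: [0.03, 1.0, -0.0, 0.001]
ft_force: [-3.2, 7.0, 19.4]
grip_width: 0.0386
```

```bash
python3 -m inch '[[[0,0,-1],[0,0,0]],[[0,0,-1],[0,0,0]],[[0,0,0],[0,0,0]],[[0,0,0],[0,0,0]]]' 87
python3 -m inch '[[[0,0,-36],[0,0,0]],[[0,0,-36],[0,0,0]],[[0,0,-36],[0,0,0]],[[0,38,-10],[0,0,-0.9]],[[0,38,-10],[0,0,-0.9]],[[0,38,-10],[0,0,-0.9]],[[-20,35,0],[0,0,-0.9]],[[-30,28,0],[0,0,-0.9]]]'
python3 -c "
from h import *
plan(.6696,.0306,.12,95.5,0)"
```

```text
t: 37.22
tool_pos: [0.4352, -0.3677, 0.0242]
orientation: [0.031, 1.0, -0.0, -0.0]
ft_force: [-0.7, -0.1, -0.7]
grip_width: 0.056
t: 37.88
tool_pos: [0.4903, -0.1893, 0.1632]
orientation: [-0.009, 1.0, -0.0, 0.0]
ft_force: [-0.1, -0.0, -0.5]
grip_width: 0.0561
t 37.88 at [ 0.4903 -0.1893  0.1632] yang 91.0 -> 95.5 n 8 grip 0.0561 F [-0.1 -0.  -0.5]
[[-22.9, 27.1, 5.4], [-0.0, 0.0, -0.6]], [[-23.1, 26.9, 5.4], [-0.0, 0.0, -0.6]], [[-23.4, 26.6, 5.4], [-0.0, 0.0, -0.6]], [[-23.7, 26.4, 5.4], [-0.0, 0.0, -0.6]], [[-23.9, 26.2, 5.4], [-0.0, 0.0, -0.6]], [[-24.2, 25.9, 5.4], [-0.0, 0.0, -0.6]], [[-24.4, 25.7, 5.4], [-0.0, 0.0, -0.6]], [[-24.7, 25.5, 5.4], [-0.0, 0.0, -0.6]],
```

```bash
python3 -m inch '[[[-23,27,2],[0,0,-0.6]],[[-23,27,2],[0,0,-0.6]],[[-23,27,2],[0,0,-0.6]],[[-24,26,5],[0,0,-0.6]],[[-24,26,7],[0,0,-0.6]],[[-24,26,8],[0,0,-0.6]],[[-24,25,8],[0,0,-0.6]],[[-25,25,8],[0,0,-0.6]]]'
python3 -m inch '[[[0,0,0],[0,0,0]],[[0,0,0],[0,0,0]]]'
python3 - <<'E'
from h import *
p=manip.camera_params('wrist');im=manip.snapshot('wrist');cv2.imwrite('pics/w18.png',im[:,:,::-1])
plan(.6696,.0306,.030,95.5,0)
E
```

```text
t: 38.55
tool_pos: [0.67, 0.0295, 0.1193]
orientation: [-0.051, 0.999, -0.0, -0.0]
ft_force: [0.5, -0.6, 0.4]
grip_width: 0.0562
t: 38.72
tool_pos: [0.6689, 0.0298, 0.1179]
orientation: [-0.052, 0.999, 0.0, -0.002]
ft_force: [0.0, -1.3, 0.3]
grip_width: 0.0559
t 38.77 at [0.6689 0.0285 0.119 ] yang 95.9 -> 95.5 n 3 grip 0.0562 F [-0.5  0.2  0.6]
[[-0.4, 0.7, 29.7], [-0.0, -0.0, 0.1]], [[-0.4, 0.7, 29.7], [-0.0, -0.0, 0.1]], [[-0.3, 0.7, 29.7], [-0.0, -0.0, 0.1]],
```

View pics/w18.png

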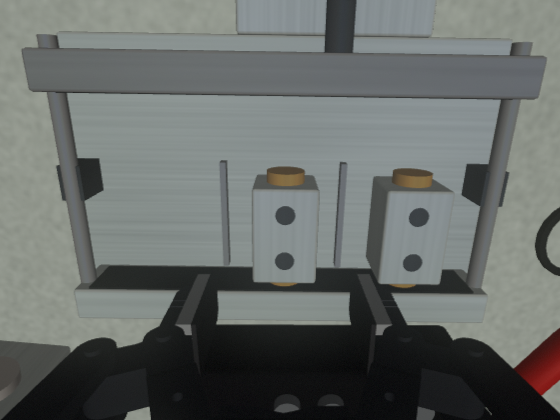

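The middle block is at (285,230), centred. Descend, grip, lift.

```bash
python3 -m inch '[[[0,1,30],[0,0,0.2]],[[0,0,30],[0,0,0.2]],[[0,0,20],[0,0,0]],[[0,0,10],[0,0,0]],[[0,0,0],[0,0,0]]]'
python3 -m inch '[[[0,0,0],[0,0,0]],[[0,0,0],[0,0,0]],[[0,0,0],[0,0,0]],[[0,0,0],[0,0,0]]]' 255 60
python3 -m inch '[[[0,0,-37],[0,0,0]],[[0,0,-37],[0,0,0]],[[0,0,-37],[0,0,0]],[[0,0,-37],[0,0,0]],[[0,0,0],[0,0,0]],[[0,0,0],[0,0,0]]]'
python3 -c "
from h import *
plan(.47,-.14,.18,89,0)"
```

```text
t: 39.18
tool_pos: [0.6667, 0.0278, 0.0276]
orientation: [-0.046, 0.999, 0.0, -0.002]
ft_force: [-0.3, -0.3, -0.5]
grip_width: 0.0563
t: 39.52
tool_pos: [0.67, 0.0285, 0.0324]
orientation: [-0.047, 0.999, -0.0, 0.001]
ft_force: [-5.7, -1.9, 5.7]
grip_width: 0.0388
t: 40.02
tool_pos: [0.6722, 0.0291, 0.1836]
orientation: [-0.047, 0.999, -0.0, 0.005]
ft_force: [0.4, -0.5, -3.3]
grip_width: 0.0387
t 40.02 at [0.6722 0.0291 0.1836] yang 95.4 -> 89 n 7 grip 0.0387 F [ 0.4 -0.5 -3.3]
[[31.0, -21.3, 0.3], [-0.0, 0.1, 0.9]], [[30.7, -21.8, 0.3], [-0.0, 0.1, 0.9]], [[30.3, -22.3, 0.3], [-0.0, 0.1, 0.9]], [[30.0, -22.8, 0.4], [-0.0, 0.1, 0.9]], [[29.6, -23.3, 0.4], [-0.0, 0.1, 0.9]], [[29.2, -23.7, 0.4], [-0.0, 0.1, 0.9]], [[28.9, -24.2, 0.5], [-0.0, 0.1, 0.9]],
```

```bash
python3 -m inch '[[[31,-21,0],[0,0,0.9]],[[31,-22,0],[0,0,0.9]],[[30,-22,0],[0,0,0.9]],[[30,-23,0],[0,0,0.9]],[[30,-23,0],[0,0,0.9]],[[29,-24,0],[0,0,0.9]],[[29,-24,0],[0,0,0.9]]]'
python3 -c "
from h import *
plan(.440,-.280,.12,86.3,0)"
```

```text
t: 40.6
tool_pos: [0.4645, -0.1401, 0.1763]
orientation: [0.008, 1.0, 0.0, -0.001]
ft_force: [-0.0, -0.9, -1.9]
grip_width: 0.0387
t 40.6 at [ 0.4645 -0.1401  0.1763] yang 89.1 -> 86.3 n 4 grip 0.0387 F [-0.  -0.9 -1.9]
[[5.5, -35.1, 14.1], [0.0, -0.0, 0.7]], [[5.1, -35.1, 14.1], [0.0, -0.0, 0.7]], [[4.7, -35.2, 14.1], [0.0, -0.0, 0.7]], [[4.3, -35.2, 14.1], [0.0, -0.0, 0.7]],
```

```bash
python3 -m inch '[[[5,-35,14],[0,0,0.7]],[[5,-35,14],[0,0,0.7]],[[5,-35,14],[0,0,0.7]],[[5,-35,14],[0,0,0.7]],[[0,0,0],[0,0,0]],[[0,0,0],[0,0,0]]]'
python3 - <<'E'
from h import *
p=manip.camera_params('wrist');im=manip.snapshot('wrist');cv2.imwrite('pics/w19.png',im[:,:,::-1])
plan(.440,-.280,.026,86.3,0)
E
```

```text
t: 41.1
tool_pos: [0.4399, -0.2795, 0.1193]
orientation: [0.034, 0.999, 0.001, -0.002]
ft_force: [-0.4, 0.6, -2.6]
grip_width: 0.0388
t 41.15 at [ 0.4408 -0.2787  0.1203] yang 86.2 -> 86.3 n 3 grip 0.0387 F [ 0.3  0.  -2.8]
[[0.2, -0.5, 31.4], [0.0, -0.1, -0.0]], [[0.2, -0.5, 31.4], [0.0, -0.1, -0.0]], [[0.2, -0.5, 31.4], [0.0, -0.1, -0.0]],
```

View pics/w19.png

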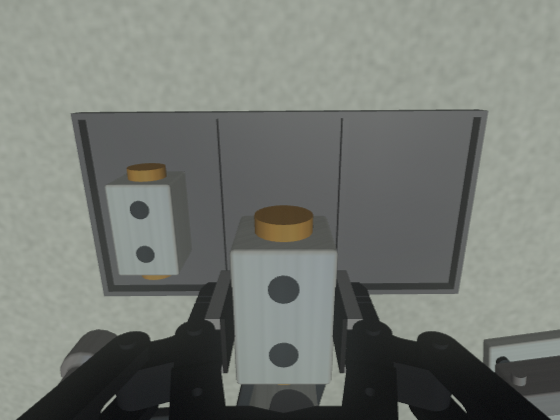

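The first block lies flat in the left bay (147,225); the held one is over the middle bay. Lower it.

```bash
python3 -m inch '[[[0,-1,31],[0,0,0]],[[0,0,31],[0,0,0]],[[0,0,27],[0,0,0]],[[0,0,3],[0,0,0]],[[0,0,0],[0,0,0]],[[0,0,0],[0,0,0]]]'
```

```text
t: 41.65
tool_pos: [0.4429, -0.2797, 0.0315]
orientation: [0.032, 0.999, -0.0, 0.0]
ft_force: [0.3, 0.5, -1.8]
grip_width: 0.0385
```

```bash
python3 -m inch '[[[0,0,3],[0,0,0]],[[0,0,3],[0,0,0]],[[0,0,0],[0,0,0]],[[0,0,0],[0,0,0]]]'
```

```text
t: 41.98
tool_pos: [0.4425, -0.2803, 0.025]
orientation: [0.032, 0.999, -0.0, 0.0]
ft_force: [-0.2, -0.9, -2.6]
grip_width: 0.0389
```

```bash
python3 -m inch '[[[0,0,2],[0,0,0]],[[0,0,0],[0,0,0]],[[0,0,0],[0,0,0]]]'
python3 -m inch '[[[0,0,0],[0,0,0]],[[0,0,0],[0,0,0]],[[0,0,0],[0,0,0]],[[0,0,0],[0,0,0]]]' 87
python3 -m inch '[[[0,0,-36],[0,0,0]],[[0,0,-36],[0,0,0]],[[0,0,-36],[0,0,0]],[[-5,35,-18],[0,0,-1]],[[-5,35,-18],[0,0,-1]],[[-15,35,-5],[0,0,-1]],[[-25,30,0],[0,0,-1]]]'
python3 -c "
from h import *
plan(.662,.1103,.13,95.5,0)"
```

```text
t: 42.23
tool_pos: [0.4427, -0.2806, 0.0243]
orientation: [0.032, 0.999, -0.0, 0.001]
ft_force: [-5.7, 3.7, 13.3]
grip_width: 0.0389
t: 42.57
tool_pos: [0.4422, -0.2801, 0.0224]
orientation: [0.032, 0.999, -0.0, 0.0]
ft_force: [0.3, 0.3, 0.2]
grip_width: 0.0561
t: 43.15
tool_pos: [0.4981, -0.1455, 0.1741]
orientation: [-0.002, 1.0, -0.001, 0.002]
ft_force: [-0.5, -0.5, 0.4]
grip_width: 0.0562
t 43.15 at [ 0.4981 -0.1455  0.1741] yang 90.3 -> 95.5 n 8 grip 0.0562 F [-0.5 -0.5  0.4]
[[-20.6, 31.9, 5.5], [-0.0, 0.0, -0.7]], [[-21.0, 31.6, 5.5], [-0.0, 0.0, -0.7]], [[-21.4, 31.4, 5.5], [-0.0, 0.0, -0.7]], [[-21.7, 31.2, 5.5], [-0.0, 0.0, -0.7]], [[-22.1, 30.9, 5.5], [-0.0, 0.0, -0.7]], [[-22.4, 30.6, 5.5], [-0.0, 0.0, -0.7]], [[-22.8, 30.4, 5.5], [-0.0, 0.0, -0.7]], [[-23.1, 30.1, 5.5], [-0.0, 0.0, -0.7]],
```

```bash
python3 -m inch '[[[-21,32,2],[0,0,-0.6]],[[-21,32,2],[0,0,-0.6]],[[-21,32,2],[0,0,-0.6]],[[-22,31,5],[0,0,-0.6]],[[-22,31,7],[0,0,-0.6]],[[-22,31,8],[0,0,-0.6]],[[-23,30,8],[0,0,-0.6]],[[-23,30,8],[0,0,-0.6]]]'
python3 -m inch '[[[0,0,0],[0,0,0]],[[0,0,0],[0,0,0]]]'
python3 - <<'E'
from h import *
p=manip.camera_params('wrist');im=manip.snapshot('wrist');cv2.imwrite('pics/w20.png',im[:,:,::-1])
plan(.662,.1103,.030,95.5,0)
E
```

```text
t: 43.82
tool_pos: [0.6626, 0.1116, 0.1286]
orientation: [-0.045, 0.999, -0.0, -0.0]
ft_force: [-0.0, -1.0, 0.1]
grip_width: 0.0564
t: 43.98
tool_pos: [0.6613, 0.1116, 0.1269]
orientation: [-0.046, 0.999, -0.0, -0.002]
ft_force: [-1.5, 0.0, -0.2]
grip_width: 0.0562
t 44.03 at [0.6613 0.1102 0.128 ] yang 95.2 -> 95.5 n 3 grip 0.0563 F [ 0.3  0.6 -0.2]
[[-0.3, 0.0, 32.7], [-0.0, -0.0, -0.1]], [[-0.3, 0.0, 32.7], [-0.0, -0.0, -0.1]], [[-0.2, 0.0, 32.7], [-0.0, -0.0, -0.1]],
```

View pics/w20.png

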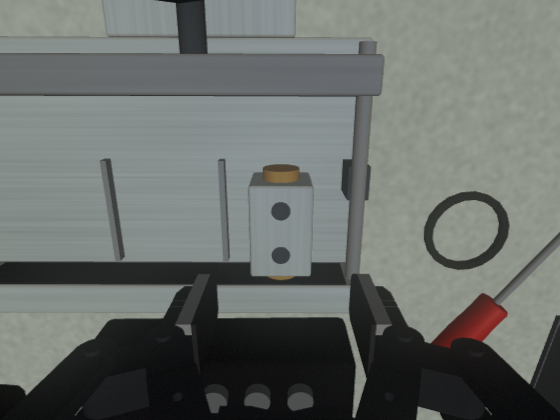

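The last block is at (281,225), centred; the guide rod at (355,200) is near, so I use a narrower opening.

```bash
python3 -m inch '[[[0,-1,32],[0,0,0]],[[0,0,32],[0,0,0]],[[0,0,24],[0,0,0]],[[0,0,11],[0,0,0]],[[0,0,0],[0,0,0]]]' 102
python3 -m inch '[[[0,0,0],[0,0,0]],[[0,0,0],[0,0,0]],[[0,0,0],[0,0,0]],[[0,0,0],[0,0,0]]]' 255 60
python3 -m inch '[[[0,0,-37],[0,0,0]],[[0,0,-37],[0,0,0]],[[0,0,-37],[0,0,0]],[[0,0,-37],[0,0,0]],[[0,0,0],[0,0,0]],[[0,0,0],[0,0,0]]]'
python3 -c "
from h import *
plan(.47,-.10,.18,89,0)"
```

```text
t: 44.45
tool_pos: [0.6593, 0.1072, 0.0273]
orientation: [-0.044, 0.999, -0.0, -0.003]
ft_force: [-1.0, 0.6, -0.1]
grip_width: 0.0509
t: 44.78
tool_pos: [0.6621, 0.1081, 0.0319]
orientation: [-0.044, 0.999, -0.0, 0.0]
ft_force: [-4.8, -3.1, -1.2]
grip_width: 0.0386
t: 45.28
tool_pos: [0.6653, 0.109, 0.1849]
orientation: [-0.045, 0.999, 0.0, 0.006]
ft_force: [-0.8, 0.9, -3.4]
grip_width: 0.0388
t 45.28 at [0.6653 0.109  0.1849] yang 95.1 -> 89 n 7 grip 0.0388 F [-0.8  0.9 -3.4]
[[30.5, -27.3, 0.4], [0.0, 0.1, 0.9]], [[30.0, -27.7, 0.4], [0.0, 0.1, 0.9]], [[29.6, -28.2, 0.5], [0.0, 0.1, 0.9]], [[29.2, -28.6, 0.5], [0.0, 0.1, 0.9]], [[28.7, -29.1, 0.6], [0.0, 0.1, 0.9]], [[28.3, -29.5, 0.6], [0.0, 0.1, 0.9]], [[27.8, -29.9, 0.7], [0.0, 0.1, 0.9]],
```

```bash
python3 -m inch '[[[30,-27,0],[0,0,0.9]],[[30,-28,0],[0,0,0.9]],[[30,-28,0],[0,0,0.9]],[[29,-29,0],[0,0,0.9]],[[29,-29,0],[0,0,0.9]],[[28,-30,0],[0,0,0.9]],[[28,-30,0],[0,0,0.9]]]'
python3 -c "
from h import *
plan(.4457,-.192,.12,86.3,0)"
```

```text
t: 45.87
tool_pos: [0.4643, -0.1015, 0.1771]
orientation: [0.011, 1.0, 0.0, -0.001]
ft_force: [1.8, -0.6, -1.8]
grip_width: 0.0385
t 45.87 at [ 0.4643 -0.1015  0.1771] yang 88.8 -> 86.3 n 3 grip 0.0385 F [ 1.8 -0.6 -1.8]
[[5.5, -30.3, 19.0], [0.0, -0.0, 0.8]], [[5.1, -30.4, 19.0], [0.0, -0.0, 0.8]], [[4.7, -30.4, 19.0], [0.0, -0.0, 0.8]],
```

```bash
python3 -m inch '[[[5,-30,18],[0,0,0.8]],[[5,-30,18],[0,0,0.8]],[[5,-29,18],[0,0,0.8]],[[0,0,0],[0,0,0]],[[0,0,0],[0,0,0]]]'
python3 - <<'E'
from h import *
p=manip.camera_params('wrist');im=manip.snapshot('wrist');cv2.imwrite('pics/w21.png',im[:,:,::-1])
plan(.4457,-.192,.030,86.3,0)
E
```

```text
t: 46.28
tool_pos: [0.4463, -0.1897, 0.122]
orientation: [0.033, 0.999, 0.001, -0.002]
ft_force: [0.1, -0.3, -2.5]
grip_width: 0.0388
t 46.33 at [ 0.4473 -0.1891  0.1231] yang 86.3 -> 86.3 n 3 grip 0.0387 F [ 0.6 -0.1 -3. ]
[[0.4, -1.1, 31.0], [0.0, -0.0, 0.0]], [[0.4, -1.0, 31.0], [0.0, -0.0, 0.0]], [[0.5, -1.0, 31.0], [0.0, -0.0, 0.0]],
```

View pics/w21.png

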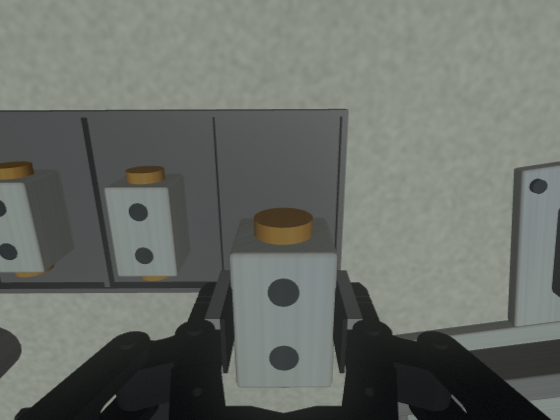

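Both others lie flat in their bays at (28,220) and (145,225), and the held block is over the right bay (217–340). Shift slightly −y and lower.

```bash
python3 -m inch '[[[0,-2,31],[0,0,0]],[[0,-1,31],[0,0,0]],[[0,0,28],[0,0,0]],[[0,0,3],[0,0,0]],[[0,0,0],[0,0,0]],[[0,0,0],[0,0,0]]]'
python3 -m inch '[[[0,0,2],[0,0,0]],[[0,0,2],[0,0,0]],[[0,0,0],[0,0,0]],[[0,0,0],[0,0,0]]]'
```

```text
t: 46.83
tool_pos: [0.4493, -0.1919, 0.0328]
orientation: [0.031, 1.0, -0.0, 0.001]
ft_force: [-0.3, -0.8, -1.9]
grip_width: 0.0384
t: 47.17
tool_pos: [0.4487, -0.1924, 0.0282]
orientation: [0.031, 1.0, -0.0, 0.001]
ft_force: [-0.1, -0.7, -2.2]
grip_width: 0.0388
```

```bash
python3 -m inch '[[[0,0,2],[0,0,0]],[[0,0,2],[0,0,0]],[[0,0,0],[0,0,0]],[[0,0,0],[0,0,0]]]'
python3 -m inch '[[[0,0,0],[0,0,0]],[[0,0,0],[0,0,0]],[[0,0,0],[0,0,0]],[[0,0,0],[0,0,0]]]' 87
python3 -m inch '[[[0,0,-36],[0,0,0]],[[0,0,-36],[0,0,0]],[[0,0,-36],[0,0,0]],[[0,20,-38],[0,0,0]],[[0,35,0],[0,0,0]],[[0,35,0],[0,0,0]],[[0,35,0],[0,0,0]],[[0,0,0],[0,0,0]]]'
python3 - <<'E'
from h import *
for n in('side','scene','wrist'):
    im=manip.snapshot(n);cv2.imwrite(f'pics/{n}22.png',im[:,:,::-1])
E
```

```text
t: 47.5
tool_pos: [0.4485, -0.1924, 0.0236]
orientation: [0.031, 1.0, -0.0, 0.0]
ft_force: [0.0, 0.4, -0.3]
grip_width: 0.0388
t: 47.83
tool_pos: [0.4482, -0.1921, 0.0233]
orientation: [0.031, 1.0, 0.0, 0.0]
ft_force: [-1.0, -0.5, -0.6]
grip_width: 0.0567
t: 48.5
tool_pos: [0.4561, -0.0631, 0.1685]
orientation: [0.03, 1.0, 0.001, 0.0]
ft_force: [-0.5, 0.3, -0.0]
grip_width: 0.0561
```

View pics/scene22.png

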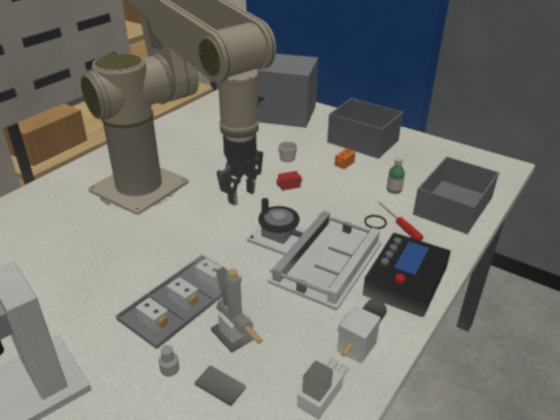

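View pics/side22.png

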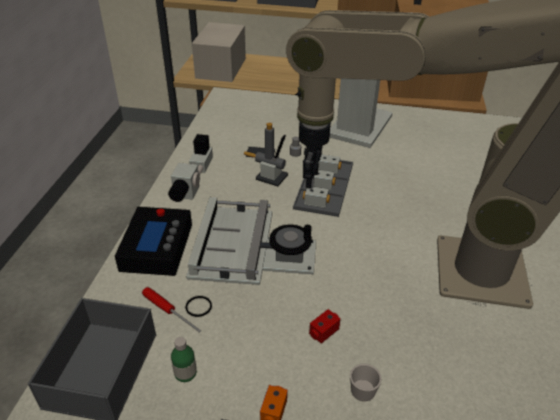

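View pics/wrist22.png

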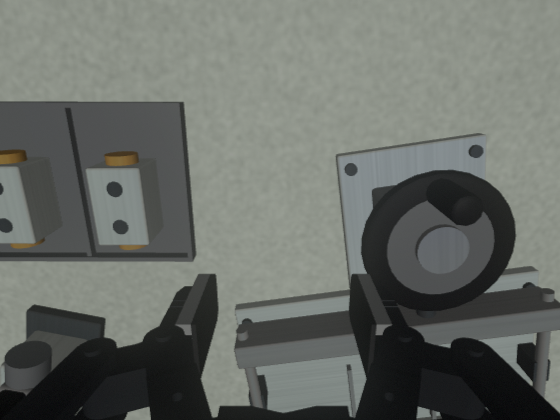

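All three blocks are flat in the tray bays (scene: (151,313), (182,293), (210,273)). The jaw is back, the trigger is released and the bystanders are where they were. Settle the arm and hand in.

```bash
python3 -m inch '[[[0,0,0],[0,0,0]],[[0,0,0],[0,0,0]],[[0,0,0],[0,0,0]],[[0,0,0],[0,0,0]]]'
python3 -c "
from workcell import manip
print(manip.sign_off())"
```

```text
t: 48.98
tool_pos: [0.4559, -0.0688, 0.1681]
orientation: [0.032, 0.999, -0.0, -0.0]
ft_force: [0.9, 0.6, -0.6]
grip_width: 0.0566
the job is handed in; nothing more can be done
None
```

I finished every step and handed the job in at 49 s of robot time. The interface gives no verdict, so what follows rests on my own readings and pictures.

- **Blocks into the fixture:** I laid the three grey blocks in the three lanes, pointing from jaw to fence, and left the red and orange look-alikes alone.
- **Jaw closed:** I wound the handwheel to about 720° by the hand's position; it stalled there and the pictures showed the jaw on its stops with all three blocks held.
- **Trigger:** I squeezed it to a 38 mm width for about 1.4 s with the jaw still on its stops. A picture after release showed it sprung back.
- **Jaw back and blocks to the tray:** I wound the jaw back until the wheel stopped turning, then moved each block into its own tray bay.

The last pictures show all three blocks flat in the tray, the jaw fully back, the trigger at rest, the bystanders seemingly unmoved and the gripper clear of everything. I saw no block knocked aside and no slackened grip. None of the checks disagreed, apart from 1–3 mm of noise in the position readings, and no reported force was above about 35 N, with readings only at the end of each move.

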